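# Load the valve carrier and latch its clamp

## Task

Make up the service carrier on the fittings bench: stand every loose in-line valve on end in a pocket of the carrier (one to a pocket, any order, either end down, right to the bottom) and slide the flat spanner jaw first into the slot at the carrier's end until its handle meets the block. Only then press the sprung clamp lever down until its catch holds it by itself; leave the parts bin, oil can and elbow where they are.

Things in the scene. Friction and masses are not known exactly. Their poses are not given: they have to be found in the camera images.
- valve1: in-line valve, alike both ways round: square brass body (22 x 22 mm, 26 long) with a round steel tail, 14 mm diameter, 52 mm long, tapered tip, at each end; 130 mm overall, 90 g. Origin at its centre, x axis along its length. Starts lying roughly along y on a face of the brass body (axis 11 mm up, tails clear of the bench). 3 to 5 are present; an absent one is None from the start.
- valve2: in-line valve, alike both ways round: square brass body (22 x 22 mm, 26 long) with a round steel tail, 14 mm diameter, 52 mm long, tapered tip, at each end; 130 mm overall, 90 g. Origin at its centre, x axis along its length. Starts lying roughly along y on a face of the brass body (axis 11 mm up, tails clear of the bench). 3 to 5 are present; an absent one is None from the start.
- valve3: in-line valve, alike both ways round: square brass body (22 x 22 mm, 26 long) with a round steel tail, 14 mm diameter, 52 mm long, tapered tip, at each end; 130 mm overall, 90 g. Origin at its centre, x axis along its length. Starts lying roughly along y on a face of the brass body (axis 11 mm up, tails clear of the bench). 3 to 5 are present; an absent one is None from the start.
- valve4: in-line valve, alike both ways round: square brass body (22 x 22 mm, 26 long) with a round steel tail, 14 mm diameter, 52 mm long, tapered tip, at each end; 130 mm overall, 90 g. Origin at its centre, x axis along its length. Starts lying roughly along y on a face of the brass body (axis 11 mm up, tails clear of the bench). 3 to 5 are present; an absent one is None from the start.
- valve5: in-line valve, alike both ways round: square brass body (22 x 22 mm, 26 long) with a round steel tail, 14 mm diameter, 52 mm long, tapered tip, at each end; 130 mm overall, 90 g. Origin at its centre, x axis along its length. Starts lying roughly along y on a face of the brass body (axis 11 mm up, tails clear of the bench). 3 to 5 are present; an absent one is None from the start.
- spanner: flat steel spanner with a black handle, lying flat, 120 g. Origin on its flat underside, mid-width, at the shoulder between blade and handle; x axis points along the blade to the jaw. Blade x 0 to +90 mm, 30 wide, 5 thick (two prongs at the end); handle x -80 to 0, 22 wide, 18 thick, same underside. Centre of mass about 28 mm ahead of the shoulder.
- carrier: grey carrier fixed to the bench. Origin on the bench under the middle of the pocket row; the row runs along its y axis, x points away from the robot. Pocket block 70 mm in x (-35 to +35), 240 in y, top 52 mm up; five open-topped pockets 48 mm apart at x 0. Spanner slot block at the -y end, lever at the +y end. Seated valves have their centre 77 mm up. The clamp strip is told under pocket3.
- pocket1 (a point): centre of the floor of pocket 1 (carrier y = -96 mm), 12 mm above the bench; pocket 18 x 18 mm, 40 deep, axes as the carrier's.
- pocket2 (a point): centre of the floor of pocket 2 (carrier y = -48 mm), 12 mm above the bench; pocket 18 x 18 mm, 40 deep, axes as the carrier's.
- pocket3 (a point): centre of the floor of pocket 3 (carrier y = 0 mm), 12 mm above the bench; pocket 18 x 18 mm, 40 deep, axes as the carrier's. An aluminium clamp strip, 7 mm high, lies on the block just behind all the pockets (+x side, its top 60 mm up); pressing the lever slides it 4 mm forward over the mouths against the valves, so nothing can be loaded while the lever is latched.
- pocket4 (a point): centre of the floor of pocket 4 (carrier y = 48 mm), 12 mm above the bench; pocket 18 x 18 mm, 40 deep, axes as the carrier's.
- pocket5 (a point): centre of the floor of pocket 5 (carrier y = 96 mm), 12 mm above the bench; pocket 18 x 18 mm, 40 deep, axes as the carrier's.
- slot (a point): mouth of the spanner slot, open towards the robot: on the slot's floor, mid-width, in the front face of the block at the carrier's -y end, 34 mm above the bench. Axes as the carrier's, x into the slot. Slot level, 44 mm wide, 14 high, 95 long; block 70 wide, top 60 mm up. The blade enters, the 18 mm handle does not: fully home, the spanner's origin is at this point, x axes in line.
- lever (a joint): angle of the sprung clamp lever (rad): 0 = up at rest (0.55 above level), grows as it is pressed, 0.6 = end stop. Pressed to 0.57 and let go, it rests on its catch at about 0.51; let go before about 0.4 it springs back. Push at the pad 2 to 6 N, about 13 N at 0.25 to 0.4 where a pin passes the catch. Latched too early, it is freed by pinching the pad by its x sides and lifting.
- lever_pad (a point): centre of the top face of the black press pad (36 x 36 mm) at the lever's free end. The lever hinges about the carrier's x axis at carrier y +140 mm, 75 mm up; pad 105 mm out towards +y. Pad top: at rest carrier y +225, about 137 mm above the bench; latched y +243, about 88 up; at the end stop about 78 up. The brass catch is beside the lever's +x side.
- parts_bin: bystander: dark steel bin of fittings, 130 x 90 x 60 mm, origin under its centre
- oil_can: bystander: can, 60 mm diameter, 150 mm tall, origin under its centre
- elbow: bystander: brass elbow fitting, 30 mm body with two stubs, 60 mm tall, origin under its body

How it is judged:
On the way, in this order (a step that is already met when the one before it is completed fails the run):
1. every valve stands fully down in a pocket and the spanner is fully home in its slot, the lever still up (x of valve1 in the frame of carrier between -0.012 and 0.012 m and height (world z) of valve1 between 0.07 and 0.083 m and (angle between valve1's own x axis and vertical below 0.2 rad or angle between valve1's own x axis and vertical above 2.94 rad) and y of valve1 in the frame of carrier between -0.108 and 0.108 m and x of valve2 in the frame of carrier between -0.012 and 0.012 m and height (world z) of valve2 between 0.07 and 0.083 m and (angle between valve2's own x axis and vertical below 0.2 rad or angle between valve2's own x axis and vertical above 2.94 rad) and y of valve2 in the frame of carrier between -0.108 and 0.108 m and x of valve3 in the frame of carrier between -0.012 and 0.012 m and height (world z) of valve3 between 0.07 and 0.083 m and (angle between valve3's own x axis and vertical below 0.2 rad or angle between valve3's own x axis and vertical above 2.94 rad) and y of valve3 in the frame of carrier between -0.108 and 0.108 m and x of valve4 in the frame of carrier between -0.012 and 0.012 m and height (world z) of valve4 between 0.07 and 0.083 m and (angle between valve4's own x axis and vertical below 0.2 rad or angle between valve4's own x axis and vertical above 2.94 rad) and y of valve4 in the frame of carrier between -0.108 and 0.108 m and x of valve5 in the frame of carrier between -0.012 and 0.012 m and height (world z) of valve5 between 0.07 and 0.083 m and (angle between valve5's own x axis and vertical below 0.2 rad or angle between valve5's own x axis and vertical above 2.94 rad) and y of valve5 in the frame of carrier between -0.108 and 0.108 m and x of spanner in the frame of slot above -0.01 m and y of spanner in the frame of slot between -0.012 and 0.012 m and z of spanner in the frame of slot between -0.006 and 0.01 m and angle between the x axis of spanner and the x axis of slot, either way round below 0.2 rad and value of joint lever below 0.3 rad), for 0.2 s.
2. the lever has been pressed down and its catch holds it with no finger on it (value of joint lever above 0.45 rad and contact force between each of the arm, the fingers and lever below 0.2 N), for 0.4 s.
At the end, for the whole second after the job is handed in: Every valve present stands in a pocket (upright within 0.2 rad, centre 70 to 83 mm up, within 12 mm of the row's line), the spanner's shoulder is within 10 mm of the slot's face, centred within 12 mm and straight within 0.2 rad, all at rest; the lever is held down by its catch (joint above 0.45) (x of valve1 in the frame of carrier between -0.012 and 0.012 m and height (world z) of valve1 between 0.07 and 0.083 m and (angle between valve1's own x axis and vertical below 0.2 rad or angle between valve1's own x axis and vertical above 2.94 rad) and y of valve1 in the frame of carrier between -0.108 and 0.108 m and x of valve2 in the frame of carrier between -0.012 and 0.012 m and height (world z) of valve2 between 0.07 and 0.083 m and (angle between valve2's own x axis and vertical below 0.2 rad or angle between valve2's own x axis and vertical above 2.94 rad) and y of valve2 in the frame of carrier between -0.108 and 0.108 m and x of valve3 in the frame of carrier between -0.012 and 0.012 m and height (world z) of valve3 between 0.07 and 0.083 m and (angle between valve3's own x axis and vertical below 0.2 rad or angle between valve3's own x axis and vertical above 2.94 rad) and y of valve3 in the frame of carrier between -0.108 and 0.108 m and x of valve4 in the frame of carrier between -0.012 and 0.012 m and height (world z) of valve4 between 0.07 and 0.083 m and (angle between valve4's own x axis and vertical below 0.2 rad or angle between valve4's own x axis and vertical above 2.94 rad) and y of valve4 in the frame of carrier between -0.108 and 0.108 m and x of valve5 in the frame of carrier between -0.012 and 0.012 m and height (world z) of valve5 between 0.07 and 0.083 m and (angle between valve5's own x axis and vertical below 0.2 rad or angle between valve5's own x axis and vertical above 2.94 rad) and y of valve5 in the frame of carrier between -0.108 and 0.108 m and x of spanner in the frame of slot above -0.01 m and y of spanner in the frame of slot between -0.012 and 0.012 m and z of spanner in the frame of slot between -0.006 and 0.01 m and angle between the x axis of spanner and the x axis of slot, either way round below 0.2 rad and linear speed of each of valve1, valve2, valve3, valve4, valve5, spanner below 0.02 m/s and value of joint lever above 0.45 rad); the robot touches nothing.
It fails at once if the parts bin is pushed more than 3 cm from its place (distance of parts_bin from where it was at the start of the episode above 0.03 m).
It fails at once if the oil can is pushed more than 3 cm from its place (distance of oil_can from where it was at the start of the episode above 0.03 m).
It fails at once if the elbow is pushed more than 3 cm from its place (distance of elbow from where it was at the start of the episode above 0.03 m).
Of valve1, valve2, valve3, valve4, valve5 only 3 to 5 are there at a start; the rules pass over those that are not, and their reading is None.
At some moment in a run one of spanner may be knocked a few centimetres aside while the robot is not near it.
Once in a run the grip may slacken for a moment while it holds something.
It also fails if it takes over 210 s, if anything falls off the work surface, if the arm or the gripper's body presses on something with over 40 N, if the wrist force passes 120 N, or if a joint passes its speed limit or range.

## Robot

A 6-joint arm with a two-finger parallel gripper is mounted at the origin on the work surface. World frame = base frame: x ahead of the robot, y to its left, z up, the work surface at z = 0. Lengths are in m, angles in rad, forces in N, time in s.
With the tool pointing down it reaches from about 0.35 to 0.85 m from the base axis. Payload 8.1 kg.
Tool frame: the origin (TCP) lies between the finger pads; the fingertips stand 25 mm ahead of it and the grasp point (between the pads) lies 6 mm ahead of it; z points along the fingers, y is the line along which they close (so a half turn about z gives the same grasp; the last joint's range is limited). The gripper opens to 85 mm and grips with 20 to 120 N. Pads are 22 mm wide; open, the fingers measure 114 mm over their backs; the gripper's body (76 mm by 85 mm) begins 54 mm behind the grasp point. The pads swing forward as they close: fully open they stand 13 mm farther back than shut.
Start: joints at [-1.374, 0.13, 1.488, -0, 1.523, -0.085], TCP at [0.167, -0.576, 0.256] pointing down, gripper open.
Joint ranges: [-2.96, 2.96], [-0.89, 2.26], [0.02, 2.5], [-1.34, 4.48], [0, 2.73], [-2.66, 2.66]. Speed limits (rad/s): [2.39, 2.39, 2.79, 3.14, 3.14, 3.14].

## Interface

Orientations are given as a unit quaternion [x, y, z, w].
In Python, from plant import observe, cams, env, finder gives the robot as it stands.
- The arm moves only by the tool move_arm, never from a script. Its argument "moves" is a list of rows, each an object with "hand": the opening, from -1 (shut) to 1 (fully open); "delta_pos": the shift along the tool's x, y, z scaled (see below), a list of three; "roll": the turn about the tool's z scaled (see below). A call has 1 to 12 rows; each row shifts and turns the commanded pose from where the row before left it, along the tool's axes as they then stand; what a row does not reach is not made up. The controller multiplies each number of a shift by 0.1 m and each number of a turn by pi/4 rad. A row lasts 1/8 s, in which the tool goes at most 62.5 mm and 10.7 degrees, less where a joint would pass 70% of its speed; a pose out of reach is approached as far as the arm can. A call with a number of a shift or a turn outside -1 to 1 is refused whole. A call with a gripper value outside its range is refused whole. The fingers move at their own pace and stop on an object; the grip force is fixed at half the most. Time passes only in rows, so rows that do not move let the fingers close. It gives the time, the measured TCP pose, the force, the opening and the grip force at its end, in the units of the state.
- observe(): the state, without advancing time (a new reading comes with each control period).
- cams.grab_frame(name): name is "side" or "top" or "wrist"; returns (picture, depth): 420x560x3 uint8, red, green, blue; 420x560 float32, m along the optical axis (not along the pixel's ray), 0 where there is no reading.
- cams.camera_model(name): a dict with "fx", "fy", "cx", "cy" (pixels), "dist" ([k1, k2, p1, p2, k3] as OpenCV has them; the pictures are not rectified), "R" (3x3) and "t" (3): a world point X has camera coordinates R X + t. Camera axes: x right, y down, z forward; pixel columns grow to the right and rows downward; lengths in m; the calibration is good to about 2 mm. A picture is of the moment at which its call begins: read the wrist's pose just before it. camera_model takes no time and is no camera call; for the wrist camera it gives the pose at the moment of the call.
- env.close_job(): hands the job in; it is judged then, once.
Trained networks look in the newest picture that a camera, given by its name, has taken for a name from the list of things; names that differ only in an ending like _2 or _b are one class to them, and where a whole thing is asked for, a point or a joint stands for the part that bears it (a point fixed in the world has none). Each returns a list of dicts, best first, with "score" (0 to 1); they miss things now and then, are a little off and sometimes report something else, mostly with a low value. They report only what shows in the picture. A call takes as long as a camera call.
- finder.outline_of(camera, name): "mask" (420x560 bool, what is visible of it) and "location" ([column, row] in pixels, amid what is visible of it).
The state is a dict: "time": time; "joint_pos": joint angles; "qvel": joint speeds; "joint_torque": joint torques, N m; "tcp_pos": TCP position; "tcp_rot": TCP orientation; "ft_force": force on the tool from outside, world axes, zero at the start; "wrist_torque": the same for the moment, N m; "width": finger opening in m; "gripper_force": force on a finger pad.
Only numpy, scipy, OpenCV 4.12 (cv2) and the standard library are available. Lean on these libraries where they do the work, as an engineer would, in place of code of your own. Each camera call takes 0.05 s, during which the arm holds its last target. There are 200 camera calls.

## Working session

There is one attempt and no reset: what is moved stays moved. The work goes in short steps, Python scripts to look and compute and a tool call to move; the robot and the scene stay as the last step left them, time stands still between calls to the robot, and variables do not carry over. Pictures are saved under pics/ and viewed, at most 14 in all, crops included, and the job is handed in when it is done.

Besides the shell and the picture viewer there is one more tool, called after "Call:" by a JSON object that holds its "op" and its "data", one argument or row to a line. move_arm: Moves the arm, as the interface text tells. Shifts and turns lie within -1 to 1; 1 stands for 0.1 m of shift or pi/4 rad of turn. Its arguments: {"type":"object","properties":{"moves":{"type":"array","items":{"type":"object","properties":{"hand":{"type":"number"},"delta_pos":{"type":"array","items":{"type":"number"}},"roll":{"type":"number"}}}}},"required":["moves"]}

```bash
ls; mkdir -p pics; cat > h.py <<'E'
import numpy as np, cv2
from plant import observe, cams, env, finder
def grab(n):
    m=cams.camera_model(n); p,d=cams.grab_frame(n); return p,d,m
def world(m,d,uv):
    uv=np.asarray(uv,float).reshape(-1,2)
    K=np.array([[m['fx'],0,m['cx']],[0,m['fy'],m['cy']],[0,0,1]])
    n=cv2.undistortPoints(uv.reshape(-1,1,2),K,np.array(m['dist'])).reshape(-1,2)
    z=d[uv[:,1].astype(int),uv[:,0].astype(int)]
    c=np.c_[n*z[:,None],z]
    R=np.array(m['R']);t=np.array(m['t'])
    return (c-t)@R, z>0
def cloud(m,d):
    v,u=np.mgrid[0:420,0:560]; uv=np.c_[u.ravel(),v.ravel()]
    X,ok=world(m,d,uv); X[~ok]=np.nan; return X.reshape(420,560,3)
def pix(m,X):
    K=np.array([[m['fx'],0,m['cx']],[0,m['fy'],m['cy']],[0,0,1]])
    return cv2.projectPoints(np.asarray(X,float).reshape(-1,3),cv2.Rodrigues(np.array(m['R']))[0],np.array(m['t']),K,np.array(m['dist']))[0].reshape(-1,2)
E
python3 - <<'E'
from h import *
o=observe();print({k:np.round(v,3) for k,v in o.items()})
for n in('top','side'):
    p,d,m=grab(n);cv2.imwrite(f'pics/{n}0.png',p[:,:,::-1]); print(n,np.round(-np.array(m['R']).T@m['t'],3),m['fx'])
    np.savez(f'{n}0.npz',p=p,d=d)
    if n=='top':
        X=cloud(m,d)
        for nm in('valve1','spanner','carrier','lever_pad','parts_bin','oil_can','elbow'):
            for r in finder.outline_of('top',nm):
                k=r['mask'];P=X[k];P=P[~np.isnan(P[:,0])]
                print(nm,round(r['score'],2),np.round(r['location']),k.sum(),np.round(np.median(P,0),3),np.round(P.min(0),3),np.round(P.max(0),3))
E
```

```text
pics
{'time': np.float64(0.0), 'joint_pos': array([-1.374,  0.131,  1.489,  0.   ,  1.523, -0.085]), 'qvel': array([ 0.001,  0.   ,  0.   ,  0.001,  0.002, -0.   ]), 'joint_torque': array([-1.0000e-03, -5.6941e+01, -5.0055e+01, -0.0000e+00,  1.5000e-02,
       -0.0000e+00]), 'tcp_pos': array([ 0.167, -0.576,  0.255]), 'tcp_rot': array([ 0.99 ,  0.14 , -0.   , -0.001]), 'ft_force': array([ 0.35 ,  0.249, -0.535]), 'wrist_torque': array([ 0.027,  0.012, -0.015]), 'gripper_force': np.float64(0.0), 'width': np.float64(0.085)}
top [0.435 0.016 1.395] 500.9930715256989
valve1 0.85 [141. 249.] 253 [0.459 0.384 0.017] [ 0.444  0.319 -0.006] [0.477 0.444 0.029]
valve1 0.75 [358. 254.] 237 [ 0.446 -0.205  0.018] [ 0.438 -0.263 -0.001] [ 0.457 -0.141  0.03 ]
valve1 0.69 [197. 260.] 241 [0.431 0.225 0.018] [ 0.416  0.168 -0.003] [0.445 0.291 0.027]
valve1 0.49 [299. 256.] 285 [ 0.445 -0.056  0.017] [ 0.429 -0.12  -0.006] [0.461 0.007 0.029]
valve1 0.48 [253. 260.] 260 [0.427 0.086 0.017] [ 0.413  0.026 -0.003] [0.444 0.152 0.03 ]
spanner 0.91 [400. 261.] 467 [ 0.433 -0.339  0.008] [ 0.344 -0.37  -0.005] [ 0.506 -0.311  0.026]
carrier 0.86 [280. 183.] 4688 [0.648 0.009 0.054] [ 0.6   -0.198 -0.003] [0.707 0.242 0.151]
lever_pad 0.7 [208. 172.] 487 [0.657 0.191 0.117] [0.642 0.121 0.07 ] [0.684 0.24  0.151]
parts_bin 0.89 [131. 171.] 1895 [0.67  0.426 0.025] [ 0.599  0.37  -0.008] [0.75  0.488 0.067]
oil_can 0.92 [415. 165.] 696 [ 0.681 -0.345  0.144] [ 0.659 -0.384  0.012] [ 0.715 -0.326  0.157]
elbow 0.65 [433. 200.] 224 [ 0.603 -0.422  0.028] [ 0.579 -0.446  0.   ] [ 0.632 -0.393  0.067]
side [0.313 0.808 1.014] 460.0480200299876
```

View pics/top0.png

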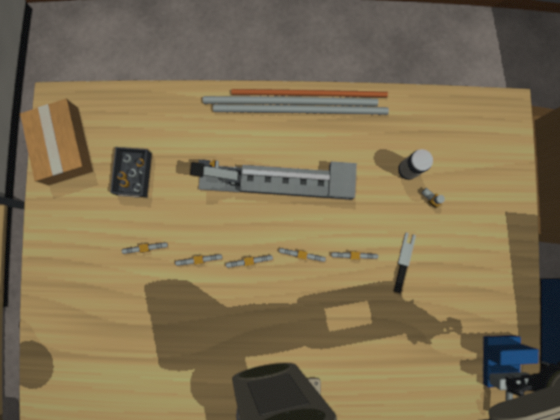

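View pics/side0.png

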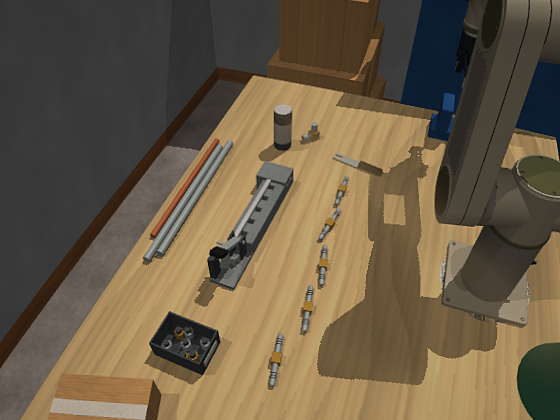

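The top view shows five valves in a row, at rows 249–260 and columns 141, 197, 253, 299 and 358. The spanner is at (402,262) with its jaw up (+x). The carrier is at about (280,183), with the slot block at its right end and the lever at its left. The side view agrees.

Next I turn the tool and move over the carrier for a wrist view.

Call:
{"op": "move_arm", "data": {
  "moves": [
    {"roll": -0.2347, "hand": 1},
    {"roll": -0.2347, "hand": 1},
    {"roll": -0.2347, "hand": 1},
    {"roll": -0.2347, "hand": 1},
    {"roll": -0.2347, "hand": 1},
    {"roll": -0.2347, "hand": 1},
    {"roll": -0.2347, "hand": 1},
    {"hand": 1}
  ]
}}

```text
schema error: expected keys hand, delta_pos, roll
```

Call:
{"op": "move_arm", "data": {
  "moves": [
    {"delta_pos": [0.48, 0.3, -0.125], "hand": 1},
    {"delta_pos": [0.48, 0.3, -0.125], "hand": 1},
    {"delta_pos": [0.48, 0.3, -0.125], "hand": 1},
    {"delta_pos": [0.48, 0.3, -0.125], "hand": 1},
    {"delta_pos": [0.48, 0.3, -0.125], "hand": 1},
    {"delta_pos": [0.48, 0.3, -0.125], "hand": 1},
    {"delta_pos": [0.48, 0.3, -0.125], "hand": 1},
    {"delta_pos": [0.48, 0.3, -0.125], "hand": 1},
    {"delta_pos": [0.48, 0.3, -0.125], "hand": 1},
    {"delta_pos": [0.48, 0.3, -0.125], "hand": 1},
    {"delta_pos": [0.48, 0.3, -0.125], "hand": 1},
    {"delta_pos": [0.48, 0.3, -0.125], "hand": 1}
  ]
}}

```text
schema error: expected keys hand, delta_pos, roll
```

Call:
{"op": "move_arm", "data": {
  "moves": [
    {"hand": 1},
    {"hand": 1}
  ]
}}

```text
schema error: expected keys hand, delta_pos, roll
```

```bash
python3 - <<'E'
from h import *
o=observe();print(o['time'],np.round(o['tcp_pos'],4),np.round(o['tcp_rot'],4),np.round(o['joint_pos'],3))
p,d,m=grab('wrist');cv2.imwrite('pics/w1.png',p[:,:,::-1]);print(np.round(-np.array(m['R']).T@m['t'],3),np.round(m['R'],3),m['fx'])
np.savez('w1.npz',p=p,d=d,**{k:np.array(m[k]) for k in m})
p,d,m=grab('top');cv2.imwrite('pics/t1.png',p[:,:,::-1]);X=cloud(m,d);np.savez('t1.npz',p=p,d=d)
for nm in('valve1','spanner'):
    for r in finder.outline_of('top',nm):
        v,u=np.nonzero(r['mask']);mu=np.array([u.mean(),v.mean()])
        if nm=='valve1': # intersect with z=0.011.. use rect ends
            (cx,cy),_,_=rc=cv2.minAreaRect(np.c_[u,v].astype(np.float32))
        P=X[r['mask']];P=P[~np.isnan(P[:,0])];P=P[(P[:,2]<.04)]
        c=P[:,:2].mean(0);w,V=np.linalg.eigh(np.cov((P[:,:2]-c).T));a=V[:,1];s=(P[:,:2]-c)@a
        print(nm,round(r['score'],2),np.round(c,4),'mid',np.round(c+a*(np.percentile(s,1)+np.percentile(s,99))/2,4),'dir',np.round(a,3),'len',round(np.ptp(s),3))
E
```

```text
0.45 [ 0.1669 -0.5763  0.2562] [ 9.901e-01  1.404e-01 -0.000e+00 -1.000e-04] [-1.374  0.13   1.488 -0.     1.523 -0.085]
[ 0.237 -0.555  0.373] [[ 0.278 -0.961  0.   ]
 [-0.92  -0.266  0.289]
 [-0.277 -0.08  -0.957]] 325.30533833024487
valve1 0.77 [ 0.4451 -0.0562] mid [ 0.4452 -0.0559] dir [0.187 0.982] len 0.129
valve1 0.76 [0.4599 0.379 ] mid [0.4598 0.3797] dir [-0.179  0.984] len 0.126
valve1 0.74 [ 0.447  -0.2022] mid [ 0.447  -0.2017] dir [0.008 1.   ] len 0.127
valve1 0.68 [0.4275 0.0875] mid [0.4274 0.0879] dir [-0.162  0.987] len 0.127
valve1 0.54 [0.4303 0.2313] mid [0.4307 0.2291] dir [-0.171  0.985] len 0.132
spanner 0.67 [ 0.4288 -0.3406] mid [ 0.4258 -0.3398] dir [-0.968  0.251] len 0.173
```

View pics/w1.png

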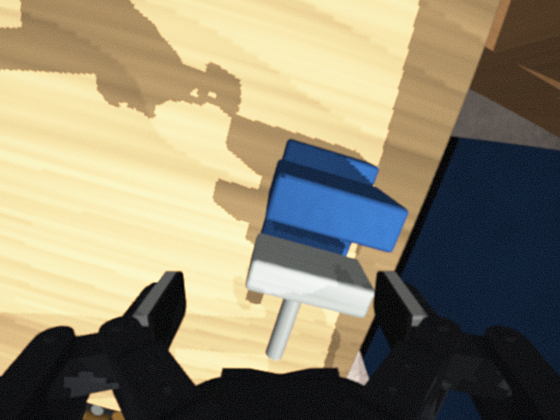

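The moves were refused because every row needs all three keys, so nothing moved. The wrist picture only shows the bench edge. I'll resend the moves with full rows.

Call:
{"op": "move_arm", "data": {
  "moves": [
    {"delta_pos": [0, 0, 0], "roll": -0.2347, "hand": 1},
    {"delta_pos": [0, 0, 0], "roll": -0.2347, "hand": 1},
    {"delta_pos": [0, 0, 0], "roll": -0.2347, "hand": 1},
    {"delta_pos": [0, 0, 0], "roll": -0.2347, "hand": 1},
    {"delta_pos": [0, 0, 0], "roll": -0.2347, "hand": 1},
    {"delta_pos": [0, 0, 0], "roll": -0.2347, "hand": 1},
    {"delta_pos": [0, 0, 0], "roll": -0.2347, "hand": 1},
    {"delta_pos": [0, 0, 0], "roll": 0, "hand": 1}
  ]
}}

```text
time: 1.65
tcp_pos: [0.1669, -0.5763, 0.2563]
tcp_rot: [0.707, 0.707, 0.0, 0.0]
ft_force: [1.2, 1.0, 0.4]
width: 0.0854
gripper_force: 0.0
```

Call:
{"op": "move_arm", "data": {
  "moves": [
    {"delta_pos": [0.42, 0.38, -0.125], "roll": 0, "hand": 1},
    {"delta_pos": [0.42, 0.38, -0.125], "roll": 0, "hand": 1},
    {"delta_pos": [0.42, 0.38, -0.125], "roll": 0, "hand": 1},
    {"delta_pos": [0.42, 0.38, -0.125], "roll": 0, "hand": 1},
    {"delta_pos": [0.42, 0.38, -0.125], "roll": 0, "hand": 1},
    {"delta_pos": [0.42, 0.38, -0.125], "roll": 0, "hand": 1},
    {"delta_pos": [0.42, 0.38, -0.125], "roll": 0, "hand": 1},
    {"delta_pos": [0.42, 0.38, -0.125], "roll": 0, "hand": 1},
    {"delta_pos": [0.42, 0.38, -0.125], "roll": 0, "hand": 1},
    {"delta_pos": [0.42, 0.38, -0.125], "roll": 0, "hand": 1},
    {"delta_pos": [0.42, 0.38, -0.125], "roll": 0, "hand": 1},
    {"delta_pos": [0, 0, 0], "roll": 0, "hand": 1}
  ]
}}

```text
time: 3.15
tcp_pos: [0.5863, -0.1104, 0.3942]
tcp_rot: [0.707, 0.708, 0.001, 0.0]
ft_force: [-0.2, 0.3, 0.3]
width: 0.0856
gripper_force: 0.0
```

```bash
python3 - <<'E'
from h import *
o=observe();print(o['time'],np.round(o['tcp_pos'],4),np.round(o['tcp_rot'],4),np.round(o['joint_pos'],3))
p,d,m=grab('wrist');cv2.imwrite('pics/w2.png',p[:,:,::-1]);print(np.round(-np.array(m['R']).T@m['t'],3),np.round(m['R'],3))
np.savez('w2.npz',p=p,d=d,**{k:np.array(m[k]) for k in m})
E
```

```text
3.15 [ 0.5863 -0.1104  0.3942] [7.067e-01 7.075e-01 7.000e-04 2.000e-04] [-2.730e-01  1.070e-01  1.265e+00  1.000e-03  1.769e+00 -2.740e-01]
[ 0.585 -0.037  0.511] [[ 1.     0.001  0.001]
 [ 0.001 -0.958  0.288]
 [ 0.002 -0.288 -0.958]]
```

View pics/w2.png

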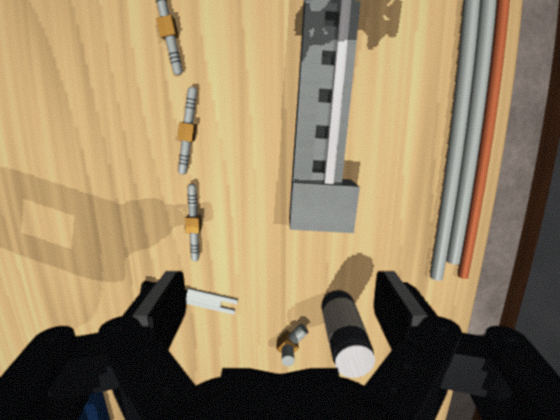

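The wrist view shows the carrier with its five dark pockets, from (319,166) up to about (331,18). The slot block is at (323,205), and three valves and the spanner are on the left. I'll measure the pockets by intersecting pixel rays with the 52 mm plane.

```bash
cat >> h.py <<'E'
def ray(m,uv,z):
    uv=np.asarray(uv,float).reshape(-1,1,2)
    K=np.array([[m['fx'],0,m['cx']],[0,m['fy'],m['cy']],[0,0,1]])
    n=cv2.undistortPoints(uv,K,np.array(m['dist'])).reshape(-1,2)
    R=np.array(m['R']);C=-R.T@np.array(m['t']); D=np.c_[n,np.ones(len(n))]@R
    return C+D*((z-C[2])/D[:,2])[:,None]
E
python3 - <<'E'
from h import *
m=np.load('w2.npz');g=cv2.cvtColor(m['p'],cv2.COLOR_RGB2GRAY);X=cloud(m,m['d'])
C=[]
for u,v in[(319,166),(322,132),(325,96),(328,58),(331,18)]:
    w=g[max(v-12,0):v+13,u-12:u+13]; t=(w.min()+np.percentile(w,60))/2
    n,l,s,c=cv2.connectedComponentsWithStats((w<t).astype(np.uint8)); k=l[12,12]
    c=c[k]+[u-12,max(v-12,0)]; P=ray(m,c,.052)[0];C.append(P);print(s[k],np.round(c,1),np.round(P,4), np.round(X[v,u-14],4))
C=np.array(C)[:,:2]; d=np.diff(C,axis=0);print(np.linalg.norm(d,axis=1))
c=C.mean(0);V=np.linalg.svd(C-c)[2][0];V*=np.sign(V[1]);print('centre',c,'ydir',V,'ang deg',np.degrees(np.arctan2(-V[0],V[1])))
yv=V;xv=np.array([V[1],-V[0]])
# carrier-frame extents from cloud
Q=X.reshape(-1,3);Q=Q[~np.isnan(Q[:,0])];L=np.c_[(Q[:,:2]-c)@xv,(Q[:,:2]-c)@yv,Q[:,2]]
b=L[(abs(L[:,2]-.06)<.003)&(L[:,1]<-.122)&(L[:,1]>-.22)&(abs(L[:,0])<.1)];print('block',len(b),np.percentile(b,[1,50,99],0).round(4))
b=L[(abs(L[:,2]-.052)<.003)&(L[:,1]>-.11)&(L[:,1]<.05)&(abs(L[:,0])<.05)];print('top',len(b),np.percentile(b,[1,50,99],0).round(4))
b=L[(L[:,2]<.01)&(abs(L[:,1])<.3)];print('bench z',np.median(b[:,2]))
E
```

```text
[  5   7  14  12 141] [318.8 166.2] [ 0.6417 -0.1021  0.052 ] [ 0.6221 -0.1019  0.0517]
[  5   6  14  13 157] [322.  131.6] [ 0.6444 -0.0543  0.052 ] [ 0.6252 -0.0549  0.0514]
[  6   5  13  14 166] [325.   95.2] [ 0.647  -0.0063  0.052 ] [ 0.6281 -0.0075  0.0525]
[  6   5  14  15 180] [328.4  57.3] [0.6499 0.0416 0.052 ] [0.6311 0.0406 0.0513]
[  6   5  14  17 155] [332.3  17. ] [0.6535 0.0908 0.052 ] [0.634  0.0896 0.051 ]
[0.04789637 0.04810251 0.04797092 0.04930081]
centre [ 0.6473141  -0.00608081] ydir [0.0605661  0.99816419] ang deg -3.472306800418179
block 2990 [[-0.0344 -0.1895  0.0575]
 [ 0.0123 -0.155   0.0593]
 [ 0.0593 -0.1227  0.0612]]
top 4382 [[-0.0349 -0.1083  0.0494]
 [-0.0105 -0.0252  0.0513]
 [ 0.0341  0.0482  0.0535]]
bench z -0.0008241764673088964
```

Pocket spacing comes out at 48 mm and the block spans ±35 mm, so the carrier pose is sound: centre (0.647,-0.0065), yaw -3.4°. The tool can't tilt, so a valve has to pivot in the grip. First I'll refine the valve positions from the wrist view.

```bash
cat >> h.py <<'E'
def brass(m,roi=None):
    """brass bodies lying on bench: list of (centroid world at z=.018, px)"""
    h=cv2.cvtColor(m['p'],cv2.COLOR_RGB2HSV)
    return h
E
python3 - <<'E'
from h import *
m=np.load('w2.npz')
# tips by eye: near/far ends in picture, axis height 11 mm
for n,a,b in(('A',(192.5,184),(195,260)),('B',(192,87),(183,173)),('C',(162,-6),(178,75))):
    P=ray(m,[a,b],.012);print(n,P[:,:2].round(4),'mid',P.mean(0).round(4),'len',np.linalg.norm(P[0]-P[1]).round(4))
print(ray(m,[(193,225),(186,132),(166,26)],.015).round(4))
E
```

```text
A [[ 0.4499 -0.1356]
 [ 0.4441 -0.2653]] mid [ 0.447  -0.2004  0.012 ] len 0.1299
B [[ 0.4586  0.0083]
 [ 0.4362 -0.1181]] mid [ 0.4474 -0.0549  0.012 ] len 0.1284
C [[0.4227 0.1341]
 [0.439  0.0253]] mid [0.4308 0.0797 0.012 ] len 0.1101
[[ 0.4464 -0.2022  0.015 ]
 [ 0.4463 -0.0559  0.015 ]
 [ 0.4268  0.0911  0.015 ]]
```

Call:
{"op": "move_arm", "data": {
  "moves": [
    {"delta_pos": [-0.058, -0.199, 0.48], "roll": 0, "hand": 0.3},
    {"delta_pos": [-0.058, -0.199, 0.48], "roll": 0, "hand": 0.3},
    {"delta_pos": [-0.058, -0.199, 0.48], "roll": 0, "hand": 0.3},
    {"delta_pos": [-0.058, -0.199, 0.48], "roll": 0, "hand": 0.3},
    {"delta_pos": [-0.058, -0.199, 0.48], "roll": 0, "hand": 0.3},
    {"delta_pos": [-0.058, -0.199, 0.48], "roll": 0, "hand": 0.3},
    {"delta_pos": [-0.058, -0.199, 0.48], "roll": 0, "hand": 0.3},
    {"delta_pos": [0, 0, 0.2], "roll": 0, "hand": 0.0},
    {"delta_pos": [0, 0, 0.1], "roll": 0, "hand": -0.3},
    {"delta_pos": [0, 0, 0], "roll": 0, "hand": -0.3}
  ]
}}

```text
time: 4.45
tcp_pos: [0.4447, -0.155, 0.0278]
tcp_rot: [0.707, 0.707, -0.0, -0.0]
ft_force: [-0.4, -0.3, -0.2]
width: 0.0297
gripper_force: 0.0
```

Call:
{"op": "move_arm", "data": {
  "moves": [
    {"delta_pos": [0, 0, 0], "roll": 0, "hand": -0.65},
    {"delta_pos": [0, 0, 0], "roll": 0, "hand": -0.65},
    {"delta_pos": [0, 0, 0], "roll": 0, "hand": -0.65},
    {"delta_pos": [0, 0, 0], "roll": 0, "hand": -0.65}
  ]
}}

```text
time: 4.95
tcp_pos: [0.4453, -0.1546, 0.0281]
tcp_rot: [0.707, 0.708, 0.0, 0.0]
ft_force: [-0.1, 0.3, -0.4]
width: 0.015
gripper_force: 0.1
```

Call:
{"op": "move_arm", "data": {
  "moves": [
    {"delta_pos": [0, 0, 0], "roll": 0, "hand": -0.68},
    {"delta_pos": [0, 0, 0], "roll": 0, "hand": -0.68},
    {"delta_pos": [0, 0, 0], "roll": 0, "hand": -0.68}
  ]
}}

```text
time: 5.32
tcp_pos: [0.4452, -0.1546, 0.0279]
tcp_rot: [0.707, 0.708, 0.0, 0.0]
ft_force: [1.8, -0.5, 1.5]
width: 0.0138
gripper_force: 5.2
```

Call:
{"op": "move_arm", "data": {
  "moves": [
    {"delta_pos": [0, 0, 0], "roll": 0, "hand": -0.72},
    {"delta_pos": [0, 0, 0], "roll": 0, "hand": -0.72},
    {"delta_pos": [0, 0, 0], "roll": 0, "hand": -0.72}
  ]
}}

```text
time: 5.7
tcp_pos: [0.4451, -0.1545, 0.0279]
tcp_rot: [0.707, 0.708, 0.0, 0.0]
ft_force: [1.3, 0.7, 2.1]
width: 0.0129
gripper_force: 30.6
```

Grip force follows the commanded opening (-0.68 gives 5 N). A light grip should let the valve swing down by its own weight.

Call:
{"op": "move_arm", "data": {
  "moves": [
    {"delta_pos": [0, 0, 0], "roll": 0, "hand": -0.68},
    {"delta_pos": [0, 0, 0], "roll": 0, "hand": -0.678},
    {"delta_pos": [0, 0, -0.1], "roll": 0, "hand": -0.678},
    {"delta_pos": [0, 0, -0.1], "roll": 0, "hand": -0.678},
    {"delta_pos": [0, 0, -0.1], "roll": 0, "hand": -0.678},
    {"delta_pos": [0, 0, -0.1], "roll": 0, "hand": -0.678},
    {"delta_pos": [0, 0, 0], "roll": 0, "hand": -0.678}
  ]
}}

```text
time: 6.58
tcp_pos: [0.4459, -0.155, 0.0691]
tcp_rot: [0.707, 0.708, 0.0, 0.001]
ft_force: [0.7, 0.4, -0.9]
width: 0.0137
gripper_force: 4.9
```

```bash
python3 - <<'E'
from h import *
a,d,m=grab('wrist');b,_,_=grab('side');np.savez('w3.npz',p=a,d=d,**{k:np.array(m[k]) for k in m})
im=np.hstack([cv2.resize(a,(400,300)),cv2.resize(b[110:260,280:480],(400,300))])
cv2.imwrite('pics/v3.png',im[:,:,::-1])
E
```

```text
(no output)
```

View pics/v3.png

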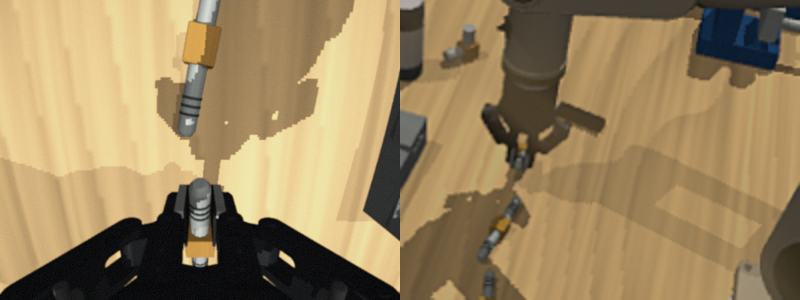

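The wrist view (left) shows the valve in the fingers, tip at about (280,260) and brass body at about (280,343) in full-frame pixels. I'll get its tilt from depth.

```bash
cat >> h.py <<'E'
def tilt(prn=True):
    """held valve axis in the tool plane: points between the fingers, from the wrist depth"""
    o=observe();p,d,m=grab('wrist');X=cloud(m,d).reshape(-1,3);X=X[~np.isnan(X[:,0])]
    from scipy.spatial.transform import Rotation as Ro
    L=Ro.from_quat(o['tcp_rot']).inv().apply(X-o['tcp_pos'])
    k=(abs(L[:,1])<.004)&(L[:,0]>-.13)&(L[:,0]<.075)&(L[:,2]>-.045)&(L[:,2]<min(.15,o['tcp_pos'][2]-.003))
    L=L[k][:,[0,2]]
    for lo in np.arange(-.13,.075,.008):
        q=L[(L[:,0]>=lo)&(L[:,0]<lo+.008)]
        if len(q)>2: print(len(q),np.round(q.mean(0)*1000,1),end=' ')
    print(np.round(o['tcp_pos'],4)); return p,d,m
E
python3 -c "
from h import *
tilt()"
```

```text
51 [-76.3  45.7] 82 [-70.   43.3] 12 [-65.3  40.8] 94 [-53.5  30.7] 110 [-46.1  27.4] 147 [-37.5  23.9] 198 [-31.   24.7] 150 [-21.9  21.6] 173 [-13.8  17.8] 175 [-6.  14.2] 223 [ 2.1 10.6] 278 [10.3  7.4] 339 [16.8  9.8] 27 [43.1 55.7] 73 [50.6 54.1] 125 [58.4 53.1] 186 [66.2 52.6] 146 [72.7 52.3] [ 0.4452 -0.1546  0.068 ]
```

The valve has tilted 24° and its tip is at the bench. I'll keep lifting with the light grip.

Call:
{"op": "move_arm", "data": {
  "moves": [
    {"delta_pos": [-0.05, 0, -0.15], "roll": 0, "hand": -0.678},
    {"delta_pos": [-0.05, 0, -0.15], "roll": 0, "hand": -0.678},
    {"delta_pos": [-0.05, 0, -0.15], "roll": 0, "hand": -0.678},
    {"delta_pos": [-0.1, 0, -0.1], "roll": 0, "hand": -0.678},
    {"delta_pos": [-0.1, 0, -0.1], "roll": 0, "hand": -0.678},
    {"delta_pos": [0, 0, -0.1], "roll": 0, "hand": -0.678},
    {"delta_pos": [0, 0, 0], "roll": 0, "hand": -0.678},
    {"delta_pos": [0, 0, 0], "roll": 0, "hand": -0.678}
  ]
}}

```text
time: 7.72
tcp_pos: [0.4448, -0.1892, 0.1424]
tcp_rot: [0.707, 0.708, -0.0, -0.0]
ft_force: [0.1, 0.4, 0.1]
width: 0.0136
gripper_force: 5.0
```

```bash
python3 -c "
from h import *
tilt()"
```

```text
39 [-85.9  73.8] 36 [-77.8  67.5] 59 [-70.3  62.2] 19 [-64.6  58.2] 26 [-51.7  43.6] 66 [-45.9  39.1] 80 [-38.1  33.4] 196 [-30.7  31.4] 105 [-21.9  27.5] 121 [-13.7  21.5] 125 [-6.1 15.6] 190 [2.  9.9] 289 [10.6  5.4] 282 [16.1  8.4] 8 [ 73.5 129.7] [ 0.4448 -0.1892  0.1424]
```

Call:
{"op": "move_arm", "data": {
  "moves": [
    {"delta_pos": [0, 0, 0], "roll": 0, "hand": -0.675},
    {"delta_pos": [0, 0, 0], "roll": 0, "hand": -0.675},
    {"delta_pos": [0, 0, 0], "roll": 0, "hand": -0.675}
  ]
}}

```text
time: 8.15
tcp_pos: [0.445, -0.1894, 0.1426]
tcp_rot: [0.707, 0.708, -0.0, -0.0]
ft_force: [-0.4, 0.2, -2.2]
width: 0.014
gripper_force: 2.5
```

```bash
python3 -c "
from h import *
tilt()"
```

```text
213 [3.2 3.8] 1039 [10.8 26.2] 355 [16.1 78.4] 7 [ 73.7 130.2] [ 0.445  -0.1894  0.1426]
```

Call:
{"op": "move_arm", "data": {
  "moves": [
    {"delta_pos": [0, 0, 0], "roll": 0, "hand": -0.673},
    {"delta_pos": [0, 0, 0], "roll": 0, "hand": -0.673},
    {"delta_pos": [0, 0, 0], "roll": 0, "hand": -0.673}
  ]
}}

```text
time: 8.57
tcp_pos: [0.4451, -0.1896, 0.1428]
tcp_rot: [0.707, 0.708, -0.0, 0.0]
ft_force: [0.0, 0.3, -1.5]
width: 0.0142
gripper_force: 1.6
```

```bash
python3 -c "
from h import *
tilt()"
```

```text
207 [3.2 3.9] 1103 [10.9 31.1] 280 [16.2 71.4] 5 [ 74.  130.6] [ 0.4451 -0.1896  0.1428]
```

Now it hangs vertical. I'll tighten, raise it and measure the axis offset in the tool frame.

Call:
{"op": "move_arm", "data": {
  "moves": [
    {"delta_pos": [0, 0, 0], "roll": 0, "hand": -0.76},
    {"delta_pos": [0, 0, 0], "roll": 0, "hand": -0.76},
    {"delta_pos": [0, 0, -0.4], "roll": 0, "hand": -0.76},
    {"delta_pos": [0, 0, -0.4], "roll": 0, "hand": -0.76},
    {"delta_pos": [0, 0, 0], "roll": 0, "hand": -0.76}
  ]
}}

```text
time: 9.25
tcp_pos: [0.4471, -0.1907, 0.227]
tcp_rot: [0.707, 0.708, 0.001, 0.004]
ft_force: [0.9, -0.7, -0.7]
width: 0.0116
gripper_force: 58.7
```

```bash
cat >> h.py <<'E'
def hang():
    """hanging valve: axis line in tool frame by z bins (front surface), lower tip"""
    from scipy.spatial.transform import Rotation as Ro
    o=observe();p,d,m=grab('wrist');X=cloud(m,d).reshape(-1,3);X=X[~np.isnan(X[:,0])]
    L=Ro.from_quat(o['tcp_rot']).inv().apply(X-o['tcp_pos'])
    k=(abs(L[:,1])<.003)&(abs(L[:,0])<.03)&(L[:,2]>-.03)&(L[:,2]<.15);q=L[k]
    for lo in np.arange(-.03,.15,.01):
        s=q[(q[:,2]>=lo)&(q[:,2]<lo+.01)]
        if len(s)>3: print(int(lo*1000),np.round(np.percentile(s[:,0],[20,50,80])*1000,1),len(s))
    print('tcp',np.round(o['tcp_pos'],4),'zmax',np.round(np.sort(q[:,2])[-3:]*1000,1)); return p,d,m
E
python3 -c "
from h import *
p,d,m=hang();cv2.imwrite('pics/v4.png',p[:,:,::-1])"
```

```text
0 [3.3 7.4 9.8] 398
10 [10.9 11.1 11.5] 149
20 [11.1 11.7 12.1] 109
30 [11.4 11.8 12.2] 95
40 [11.5 12.  12.2] 79
50 [12.2 13.9 16.3] 149
60 [16.6 16.8 17. ] 58
70 [16.9 17.1 17.3] 46
90 [13.2 13.3 13.4] 21
100 [13.3 13.6 14. ] 36
110 [13.7 14.  14.5] 29
120 [13.6 14.  14.1] 25
tcp [ 0.4471 -0.1907  0.227 ] zmax [128.2 128.3 128.6]
```

View pics/v4.png

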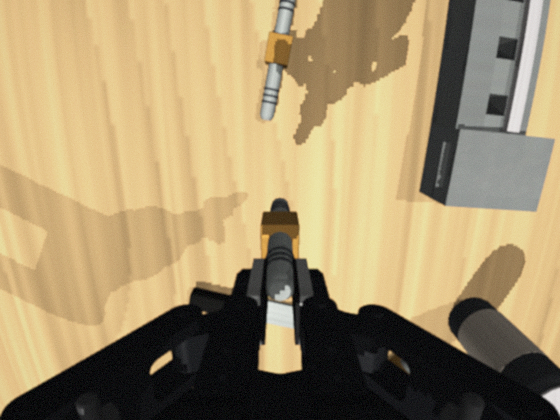

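The valve hangs straight: axis 7 mm along tool x, lower tip at 129 mm, centre 64 mm ahead of the TCP. Next I carry it over pocket 1.

Call:
{"op": "move_arm", "data": {
  "moves": [
    {"delta_pos": [0.204, 0.486, 0], "roll": 0, "hand": -0.76},
    {"delta_pos": [0.204, 0.486, 0], "roll": 0, "hand": -0.76},
    {"delta_pos": [0.204, 0.486, 0], "roll": 0, "hand": -0.76},
    {"delta_pos": [0.204, 0.486, 0], "roll": 0, "hand": -0.76},
    {"delta_pos": [0, 0, 0], "roll": 0, "hand": -0.76},
    {"delta_pos": [0, 0, 0], "roll": 0, "hand": -0.76},
    {"delta_pos": [0, 0, 0], "roll": 0, "hand": -0.76}
  ]
}}

```text
time: 10.18
tcp_pos: [0.6384, -0.1083, 0.2227]
tcp_rot: [0.707, 0.707, -0.0, -0.0]
ft_force: [-0.2, 0.3, 0.3]
width: 0.0117
gripper_force: 59.0
```

```bash
python3 -c "
from h import *
p,d,m=hang();cv2.imwrite('pics/v5.png',p[:,:,::-1])
"
```

```text
0 [3.3 7.2 9.9] 401
10 [10.8 11.1 11.5] 145
20 [11.1 11.6 12.1] 106
30 [11.4 11.8 12.2] 95
40 [11.6 11.9 12.2] 81
50 [12.2 13.8 16.3] 150
60 [16.6 16.8 17. ] 54
70 [16.9 17.  17.3] 50
90 [13.  13.3 13.5] 20
100 [13.2 13.7 14.1] 41
110 [13.6 14.2 14.5] 25
120 [13.7 14.  14.2] 24
tcp [ 0.6384 -0.1083  0.2227] zmax [129.2 129.2 130.1]
```

View pics/v5.png

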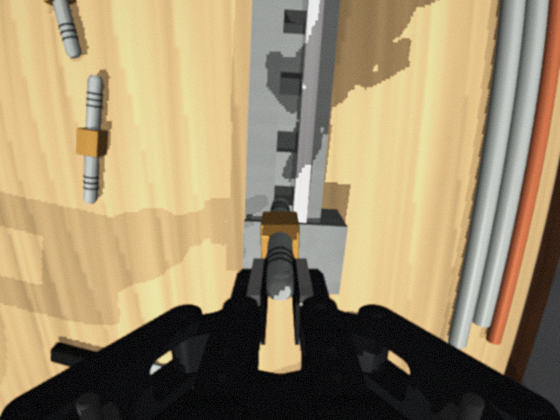

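The view shows the tip at (281,207) just over pocket 1 (dark, about (284,193)), with pockets 2–4 at (286,141), (291,84) and (295,21). I'll refine the carrier from these.

```bash
python3 - <<'E'
from h import *
m=cams.camera_model('wrist');p=cv2.imread('pics/v5.png');g=cv2.cvtColor(p,cv2.COLOR_BGR2GRAY)
for u,v in[(286,141),(290,84),(294,21)]:
    w=g[v-20:v+20,u-20:u+20]; t=60
    for t in(45,60):
        n,l,s,c=cv2.connectedComponentsWithStats((w<t).astype(np.uint8)); k=l[20,20]
        b=s[k];q=[b[0]+b[2]/2+u-20.5,b[1]+b[3]/2+v-20.5];print(t,b,np.round(q,1),ray(m,q,.052)[0].round(4))
E
```

```text
45 [   0    0   40   40 1575] [285.5 140.5] [ 0.6431 -0.0535  0.052 ]
60 [   0    0   40   40 1484] [285.5 140.5] [ 0.6431 -0.0535  0.052 ]
45 [   0    0   40   40 1514] [289.5  83.5] [ 0.6462 -0.0065  0.052 ]
60 [   0    0   40   40 1446] [289.5  83.5] [ 0.6462 -0.0065  0.052 ]
45 [   0    0   40   40 1565] [293.5  20.5] [0.6491 0.0421 0.052 ]
60 [11 10 12 13 70] [290.5  17. ] [0.6467 0.0448 0.052 ]
```

Call:
{"op": "move_arm", "data": {
  "moves": [
    {"delta_pos": [-0.008, 0.026, 0], "roll": 0, "hand": -0.76},
    {"delta_pos": [0, 0, 0.15], "roll": 0, "hand": -0.76},
    {"delta_pos": [0, 0, 0.15], "roll": 0, "hand": -0.76},
    {"delta_pos": [0, 0, 0.1], "roll": 0, "hand": -0.76},
    {"delta_pos": [0, 0, 0.08], "roll": 0, "hand": -0.76},
    {"delta_pos": [0, 0, 0.08], "roll": 0, "hand": -0.76},
    {"delta_pos": [0, 0, 0], "roll": 0, "hand": -0.76}
  ]
}}

```text
time: 11.1
tcp_pos: [0.6415, -0.1084, 0.1659]
tcp_rot: [0.707, 0.708, -0.0, -0.001]
ft_force: [-0.7, -0.0, -1.6]
width: 0.0115
gripper_force: 59.0
```

Call:
{"op": "move_arm", "data": {
  "moves": [
    {"delta_pos": [0, 0, 0.08], "roll": 0, "hand": -0.76},
    {"delta_pos": [0, 0, 0.08], "roll": 0, "hand": -0.76},
    {"delta_pos": [0, 0, 0.06], "roll": 0, "hand": -0.76},
    {"delta_pos": [0, 0, 0], "roll": 0, "hand": -0.76}
  ]
}}

```text
time: 11.6
tcp_pos: [0.6422, -0.1086, 0.1452]
tcp_rot: [0.707, 0.708, 0.0, 0.0]
ft_force: [-0.3, 0.1, 3.3]
width: 0.0115
gripper_force: 59.5
```

Call:
{"op": "move_arm", "data": {
  "moves": [
    {"delta_pos": [0, 0, 0.02], "roll": 0, "hand": -0.7},
    {"delta_pos": [0, 0, 0], "roll": 0, "hand": -0.6},
    {"delta_pos": [0, 0, 0], "roll": 0, "hand": -0.3},
    {"delta_pos": [0, 0, 0], "roll": 0, "hand": -0.2},
    {"delta_pos": [0, 0, -0.3], "roll": 0, "hand": -0.2},
    {"delta_pos": [0, 0, -0.4], "roll": 0, "hand": -0.2},
    {"delta_pos": [0, 0, -0.4], "roll": 0, "hand": -0.2},
    {"delta_pos": [0, 0, 0], "roll": 0, "hand": 0}
  ]
}}

```text
time: 12.6
tcp_pos: [0.644, -0.109, 0.2579]
tcp_rot: [0.707, 0.708, 0.002, 0.003]
ft_force: [0.3, -0.2, -0.0]
width: 0.0428
gripper_force: 0.0
```

```bash
cat >> h.py <<'E'
def stand():
    """points of standing valves above the block, in the carrier frame"""
    c=np.array([.6466,-.0063]);y=np.array([.06,.998]);x=np.array([.998,-.06])
    p,d,m=grab('top');X=cloud(m,d).reshape(-1,3);X=X[~np.isnan(X[:,0])]
    L=np.c_[(X[:,:2]-c)@x,(X[:,:2]-c)@y,X[:,2]]
    for i in range(5):
        s=L[(abs(L[:,0])<.03)&(abs(L[:,1]-(i-2)*.048)<.022)&(L[:,2]>.068)&(L[:,2]<.2)]
        if len(s): t=s[s[:,2]>s[:,2].max()-.02];print('pocket',i+1,len(s),'zmax',np.sort(s[:,2])[-3:].round(3),'top xy',t[:,:2].mean(0).round(4))
    return p,d,m
E
python3 -c "
from h import *
print(observe()['tcp_pos']);stand()"
```

```text
[ 0.64401596 -0.10898332  0.25787438]
pocket 1 87 zmax [0.144 0.145 0.148] top xy [-0.0001 -0.0966]
```

Pocket 1 is done: the valve top is at 144 mm, where 142 is expected. Next is valve B.

Call:
{"op": "move_arm", "data": {
  "moves": [
    {"delta_pos": [0.246, -0.467, 0], "roll": 0, "hand": 0.2},
    {"delta_pos": [0.246, -0.467, 0], "roll": 0, "hand": 0.2},
    {"delta_pos": [0.246, -0.467, 0], "roll": 0, "hand": 0.2},
    {"delta_pos": [0.246, -0.467, 0], "roll": 0, "hand": 0.2},
    {"delta_pos": [0, 0, 0.3], "roll": 0.229, "hand": 0.2},
    {"delta_pos": [0, 0, 0.5], "roll": 0, "hand": 0.2},
    {"delta_pos": [0, 0, 0.5], "roll": 0, "hand": 0.2},
    {"delta_pos": [0, 0, 0.4], "roll": 0, "hand": 0.2},
    {"delta_pos": [0, 0, 0.25], "roll": 0, "hand": 0.1},
    {"delta_pos": [0, 0, 0.2], "roll": 0, "hand": -0.1},
    {"delta_pos": [0, 0, 0], "roll": 0, "hand": -0.2}
  ]
}}

```text
time: 14.02
tcp_pos: [0.452, -0.0099, 0.0348]
tcp_rot: [0.767, 0.641, -0.002, -0.002]
ft_force: [-0.3, 0.2, 0.5]
width: 0.0344
gripper_force: 0.0
```

```bash
python3 -c "
from h import *
from scipy.spatial.transform import Rotation as R
o=observe();print(o['tcp_pos'].round(4),o['width'],R.from_quat(o['tcp_rot']).as_matrix()[:,0].round(3))"
```

```text
[ 0.452  -0.0099  0.0348] 0.03436929156392516 [ 0.178  0.984 -0.   ]
```

Call:
{"op": "move_arm", "data": {
  "moves": [
    {"delta_pos": [0, 0.02, 0.07], "roll": 0, "hand": -0.5},
    {"delta_pos": [0, 0, 0], "roll": 0, "hand": -0.65},
    {"delta_pos": [0, 0, 0], "roll": 0, "hand": -0.7},
    {"delta_pos": [0, 0, 0], "roll": 0, "hand": -0.7},
    {"delta_pos": [0, 0, 0], "roll": 0, "hand": -0.677},
    {"delta_pos": [0, 0, -0.1], "roll": 0, "hand": -0.677},
    {"delta_pos": [0, 0, -0.1], "roll": 0, "hand": -0.677},
    {"delta_pos": [0, 0, -0.1], "roll": 0, "hand": -0.677},
    {"delta_pos": [0, 0, -0.1], "roll": 0, "hand": -0.677},
    {"delta_pos": [0, 0, -0.15], "roll": 0, "hand": -0.677},
    {"delta_pos": [0, 0, -0.15], "roll": 0, "hand": -0.677},
    {"delta_pos": [0, 0, -0.15], "roll": 0, "hand": -0.677}
  ]
}}

```text
time: 15.52
tcp_pos: [0.4571, -0.0107, 0.1171]
tcp_rot: [0.767, 0.641, 0.0, 0.0]
ft_force: [-0.0, 0.7, -1.1]
width: 0.0138
gripper_force: 3.9
```

Call:
{"op": "move_arm", "data": {
  "moves": [
    {"delta_pos": [0, 0, -0.1], "roll": 0, "hand": -0.677},
    {"delta_pos": [0, 0, -0.1], "roll": 0, "hand": -0.677},
    {"delta_pos": [0, 0, -0.1], "roll": 0, "hand": -0.677},
    {"delta_pos": [0, 0, 0], "roll": 0, "hand": -0.675},
    {"delta_pos": [0, 0, 0], "roll": 0, "hand": -0.674},
    {"delta_pos": [0, 0, 0], "roll": 0, "hand": -0.674},
    {"delta_pos": [0, 0, 0], "roll": 0, "hand": -0.674}
  ]
}}

```text
time: 16.4
tcp_pos: [0.4567, -0.0106, 0.1454]
tcp_rot: [0.767, 0.641, -0.0, -0.0]
ft_force: [0.8, -0.2, -0.5]
width: 0.0137
gripper_force: 1.5
```

```bash
python3 -c "
from h import *
p,d,m=hang();cv2.imwrite('pics/v6.png',p[:,:,::-1])"
```

```text
0 [1.5 5.2 7.8] 303
10 [10.  11.1 12.1] 227
20 [13.3 14.4 15.4] 190
30 [16.2 17.3 18. ] 145
40 [19.  19.9 20.7] 120
50 [22.2 24.7 27.7] 201
60 [29.  29.4 29.8] 39
tcp [ 0.4567 -0.0106  0.1454] zmax [64.7 65.2 65.5]
```

It is 15° past vertical, so it is probably still swinging. I'll let it settle and check.

Call:
{"op": "move_arm", "data": {
  "moves": [
    {"delta_pos": [0, 0, 0], "roll": 0, "hand": -0.673},
    {"delta_pos": [0, 0, 0], "roll": 0, "hand": -0.673},
    {"delta_pos": [0, 0, 0], "roll": 0, "hand": -0.673},
    {"delta_pos": [0, 0, 0], "roll": 0, "hand": -0.673}
  ]
}}

```text
time: 16.95
tcp_pos: [0.4571, -0.0107, 0.1459]
tcp_rot: [0.767, 0.641, 0.0, 0.0]
ft_force: [-0.7, -0.4, -0.5]
width: 0.014
gripper_force: 0.0
```

```bash
python3 -c "
from h import *
p,d,m=hang();cv2.imwrite('pics/v6.png',p[:,:,::-1])"
```

```text
10 [17.4 20.9 24. ] 334
20 [25.7 26.  26.3] 91
30 [25.2 25.6 25.9] 69
40 [24.6 24.9 25.2] 37
50 [23.2 23.6 23.9] 36
60 [22.8 23.7 25.8] 100
70 [26.1 26.6 27.1] 34
80 [25.5 25.8 26.2] 25
90 [25.  25.2 25.8] 8
120 [17.8 18.  18.3] 10
130 [16.5 17.  17.7] 8
140 [17.9 22.2 27. ] 145
tcp [ 0.4571 -0.0107  0.1459] zmax [148.  148.2 148.3]
```

View pics/v6.png

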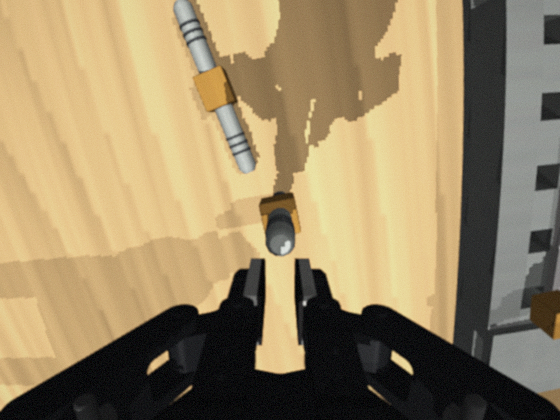

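The valve slipped out and is toppling (top at (280,240)). I'll lift clear, let it settle and look again.

Call:
{"op": "move_arm", "data": {
  "moves": [
    {"delta_pos": [0, 0, -0.4], "roll": -0.229, "hand": 0},
    {"delta_pos": [0, 0, -0.5], "roll": 0, "hand": 0.2},
    {"delta_pos": [-0.4, 0.3, -0.4], "roll": 0, "hand": 0.2},
    {"delta_pos": [-0.4, 0.3, 0], "roll": 0, "hand": 0.2},
    {"delta_pos": [0, 0, 0], "roll": 0, "hand": 0.2},
    {"delta_pos": [0, 0, 0], "roll": 0, "hand": 0.2},
    {"delta_pos": [0, 0, 0], "roll": 0, "hand": 0.2}
  ]
}}

```text
time: 17.88
tcp_pos: [0.5159, -0.0889, 0.2746]
tcp_rot: [0.706, 0.708, -0.0, -0.0]
ft_force: [-0.5, -0.8, 0.1]
width: 0.0515
gripper_force: 0.0
```

```bash
cat >> h.py <<'E'
def valves(cam='top'):
    p,d,m=grab(cam);X=cloud(m,d)
    for r in finder.outline_of(cam,'valve1'):
        P=X[r['mask']];P=P[~np.isnan(P[:,0])];P=P[(P[:,2]<.04)]
        if len(P)<30: continue
        c=P[:,:2].mean(0);w,V=np.linalg.eigh(np.cov((P[:,:2]-c).T));a=V[:,1]*np.sign(V[1,1]);s=(P[:,:2]-c)@a
        print('valve',round(r['score'],2),'mid',np.round(c+a*(np.percentile(s,1)+np.percentile(s,99))/2,4),'dir',np.round(a,3),'len',round(np.ptp(s),3),'px',np.round(r['location']))
    return p,d,m
E
python3 -c "
from h import *
print(observe()['tcp_pos']);valves();p,d,m=valves('wrist');cv2.imwrite('pics/w7.png',p[:,:,::-1])"
```

```text
[ 0.51587281 -0.08886122  0.27464114]
valve 0.66 mid [0.4304 0.2288] dir [-0.161  0.987] len 0.123 px [196. 261.]
valve 0.57 mid [0.4255 0.0972] dir [-0.144  0.99 ] len 0.11 px [251. 261.]
valve 0.54 mid [0.4597 0.3806] dir [-0.187  0.982] len 0.125 px [142. 248.]
valve 0.5 mid [0.4603 0.0775] dir [0.453 0.892] len 0.124 px [252. 251.]
valve 0.58 mid [0.4306 0.0747] dir [-0.153  0.988] len 0.085 px [199.  24.]
valve 0.55 mid [0.4561 0.0642] dir [0.461 0.887] len 0.101 px [226.  32.]
```

View pics/w7.png

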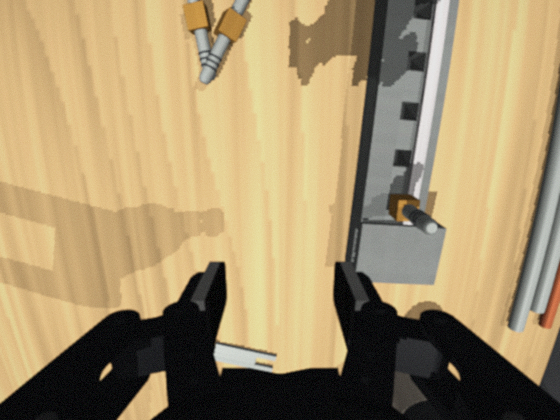

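Valve B has fallen into a V with valve C, their tips meeting at (207,75). Its far end at the top is free to grip. I'll regrip there.

Call:
{"op": "move_arm", "data": {
  "moves": [
    {"delta_pos": [0.514, -0.09, 0], "roll": 0, "hand": 0.2},
    {"delta_pos": [0.514, -0.09, 0], "roll": 0, "hand": 0.2},
    {"delta_pos": [0.514, -0.09, 0], "roll": 0, "hand": 0.2},
    {"delta_pos": [0.514, -0.09, 0], "roll": 0, "hand": 0.2},
    {"delta_pos": [0, 0, 0.3], "roll": 0.1993, "hand": 0.1},
    {"delta_pos": [0, 0, 0.3], "roll": 0.1993, "hand": 0.0},
    {"delta_pos": [0, 0, 0.3], "roll": 0.1993, "hand": 0.0},
    {"delta_pos": [0, 0, 0.4], "roll": 0, "hand": 0},
    {"delta_pos": [0, 0, 0], "roll": 0, "hand": 0},
    {"delta_pos": [0, 0, 0], "roll": 0, "hand": 0}
  ]
}}

```text
time: 19.32
tcp_pos: [0.4807, 0.1161, 0.1464]
tcp_rot: [0.852, 0.524, 0.001, 0.0]
ft_force: [0.4, -0.6, 0.8]
width: 0.0426
gripper_force: 0.0
```

```bash
cat >> h.py <<'E'
def toolpts(cam_mask=True):
    from scipy.spatial.transform import Rotation as Ro
    o=observe();p,d,m=grab('wrist');X=cloud(m,d).reshape(-1,3);ok=~np.isnan(X[:,0])&(X[:,2]>.009)&(X[:,2]<.03)
    L=Ro.from_quat(o['tcp_rot']).inv().apply(X[ok]-o['tcp_pos'])
    L=L[(abs(L[:,1])<.03)]
    for lo in np.arange(-.06,.08,.01):
        s=L[(L[:,0]>=lo)&(L[:,0]<lo+.01)]
        if len(s)>5: print(int(lo*1000),np.round(np.percentile(s[:,1],[5,50,95])*1000,1),len(s),end=' | ')
    print('tcp',np.round(o['tcp_pos'],4),o['width'])
E
python3 -c "
from h import *
toolpts()"
```

```text
-60 [-28.5  -6.8   9.6] 297 | -49 [-28.2  -5.9  11.9] 526 | -39 [-14.7  -0.4  12.6] 437 | -29 [-10.2  -1.2  10.1] 363 | -19 [-7.3 -1.2  5.3] 210 | -9 [-7.6 -1.2  5.3] 217 | 0 [-7.6 -1.2  5.2] 225 | 10 [-6.8 -1.2  4.4] 202 | 20 [-5.1 -1.2  3.6] 65 | tcp [0.4807 0.1161 0.1464] 0.042563218592737255
```

The valve lies centred and aligned under the fingers, tip at +23 mm. I'll descend, grip and lift lightly.

Call:
{"op": "move_arm", "data": {
  "moves": [
    {"delta_pos": [0, -0.01, 0.5], "roll": 0, "hand": 0},
    {"delta_pos": [0, 0, 0.45], "roll": 0, "hand": -0.1},
    {"delta_pos": [0, 0, 0.23], "roll": 0, "hand": -0.3},
    {"delta_pos": [0, 0, 0], "roll": 0, "hand": -0.6},
    {"delta_pos": [0, 0, 0], "roll": 0, "hand": -0.7},
    {"delta_pos": [0, 0, 0], "roll": 0, "hand": -0.7},
    {"delta_pos": [0, 0, 0], "roll": 0, "hand": -0.7},
    {"delta_pos": [0, 0, -0.2], "roll": 0, "hand": -0.7},
    {"delta_pos": [0, 0, -0.3], "roll": 0, "hand": -0.7},
    {"delta_pos": [0, 0, -0.3], "roll": 0, "hand": -0.7},
    {"delta_pos": [0, 0, -0.35], "roll": 0, "hand": -0.7},
    {"delta_pos": [0, 0, 0], "roll": 0, "hand": -0.7}
  ]
}}

```text
time: 20.88
tcp_pos: [0.4815, 0.1167, 0.1456]
tcp_rot: [0.852, 0.524, 0.003, 0.001]
ft_force: [-0.1, 0.6, -0.9]
width: 0.0132
gripper_force: 15.6
```

Call:
{"op": "move_arm", "data": {
  "moves": [
    {"delta_pos": [0, 0, 0], "roll": 0, "hand": -0.678},
    {"delta_pos": [0, 0, 0], "roll": 0, "hand": -0.676},
    {"delta_pos": [0, 0, 0], "roll": 0, "hand": -0.676}
  ]
}}

```text
time: 21.25
tcp_pos: [0.4785, 0.1162, 0.1407]
tcp_rot: [0.852, 0.524, -0.001, -0.0]
ft_force: [-0.8, -0.5, 0.0]
width: 0.014
gripper_force: 0.0
```

```bash
python3 -c "
from h import *
tilt();hang()"
```

```text
6 [-98.7 125.9] 70 [-93.2 124.3] 84 [-86.  125.9] 49 [-79.4 127.6] 36 [-29.8 125.3] 27 [-22.2 114.7] 6 [-12.1  90.8] 60 [-6.  82.2] 101 [ 2.8 71.2] 133 [ 9.3 70.1] 96 [18.  59.8] 135 [26.1 48.2] 175 [34.3 37.5] 293 [42.2 33. ] 97 [47.1 36.3] [0.4785 0.1162 0.1407]
80 [26.1 27.9 29.3] 37
90 [13.9 19.3 24.3] 179
100 [ 5.6  6.7 10.6] 23
110 [-9.5 -4.   1.2] 150
120 [-26.1 -21.4 -16.7] 115
tcp [0.4787 0.1163 0.1409] zmax [130.1 130.2 130.3]
```

It slipped again. I'll raise, let it settle and re-measure. Next time the tip stays supported on the bench and I reduce force in smaller steps.

Call:
{"op": "move_arm", "data": {
  "moves": [
    {"delta_pos": [0, 0, -0.4], "roll": 0, "hand": -0.3},
    {"delta_pos": [0, 0, -0.5], "roll": -0.1993, "hand": 0},
    {"delta_pos": [0, 0, -0.4], "roll": -0.1993, "hand": 0},
    {"delta_pos": [0, 0, 0], "roll": -0.1993, "hand": 0},
    {"delta_pos": [-0.5, 0.2, 0], "roll": 0, "hand": 0},
    {"delta_pos": [-0.3, 0.2, 0], "roll": 0, "hand": 0},
    {"delta_pos": [0, 0, 0], "roll": 0, "hand": 0}
  ]
}}

```text
time: 22.22
tcp_pos: [0.52, 0.0345, 0.2714]
tcp_rot: [0.708, 0.707, -0.0, 0.0]
ft_force: [-0.3, 0.3, 0.1]
width: 0.0431
gripper_force: 0.0
```

```bash
python3 -c "
from h import *
print(observe()['tcp_pos']);valves();p,d,m=valves('wrist');cv2.imwrite('pics/w8.png',p[:,:,::-1])"
```

```text
[0.52001594 0.03445117 0.27144778]
valve 0.67 mid [0.4298 0.2344] dir [-0.169  0.986] len 0.113 px [194. 258.]
valve 0.65 mid [0.4601 0.3778] dir [-0.18   0.984] len 0.122 px [141. 248.]
valve 0.54 mid [0.4761 0.1756] dir [0.563 0.827] len 0.127 px [208. 237.]
valve 0.54 mid [0.4295 0.0745] dir [-0.14  0.99] len 0.1 px [253. 261.]
valve 0.93 mid [0.4287 0.0905] dir [-0.155  0.988] len 0.133 px [199. 137.]
valve 0.92 mid [0.4766 0.1756] dir [0.575 0.818] len 0.131 px [242.  53.]
valve 0.67 mid [0.4353 0.1991] dir [-0.158  0.987] len 0.073 px [197.  22.]
```

View pics/w8.png

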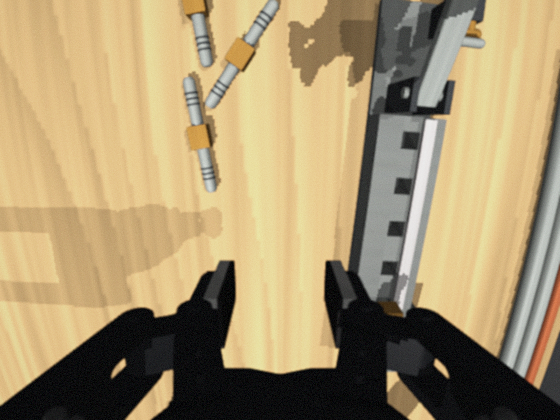

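All the valves lie flat on the bench. B is free at its far end, about (0.502,0.212), so I'll grip it there.

Call:
{"op": "move_arm", "data": {
  "moves": [
    {"delta_pos": [0.59, -0.06, 0], "roll": 0, "hand": 0},
    {"delta_pos": [0.59, -0.06, 0], "roll": 0, "hand": 0},
    {"delta_pos": [0.59, -0.06, 0], "roll": 0, "hand": 0},
    {"delta_pos": [0, 0, 0.3], "roll": 0.195, "hand": 0},
    {"delta_pos": [0, 0, 0.3], "roll": 0.195, "hand": 0.0},
    {"delta_pos": [0, 0, 0.3], "roll": 0.195, "hand": 0.0},
    {"delta_pos": [0, 0, 0.3], "roll": 0.195, "hand": 0},
    {"delta_pos": [0, 0, 0], "roll": 0, "hand": 0},
    {"delta_pos": [0, 0, 0], "roll": 0, "hand": 0}
  ]
}}

```text
time: 23.55
tcp_pos: [0.5014, 0.214, 0.1532]
tcp_rot: [0.886, 0.463, 0.001, 0.0]
ft_force: [0.9, 0.0, 0.0]
width: 0.0428
gripper_force: 0.0
```

```bash
python3 -c "
from h import *
toolpts()"
```

```text
-60 [-10.5   0.1   9.8] 220 | -49 [-9.6 -0.4  9.7] 282 | -39 [-9.5  0.5  9.7] 354 | -29 [-6.3 -0.4  6.3] 179 | -19 [-6.2  0.5  6.3] 184 | -9 [-6.2  0.4  7. ] 212 | 0 [-6.1  0.4  7. ] 209 | 10 [-5.2  0.4  6.1] 207 | tcp [0.5014 0.214  0.1532] 0.04279117517238799
```

Call:
{"op": "move_arm", "data": {
  "moves": [
    {"delta_pos": [0, 0, 0.5], "roll": 0, "hand": 0},
    {"delta_pos": [0, 0, 0.5], "roll": 0, "hand": -0.1},
    {"delta_pos": [0, 0, 0.25], "roll": 0, "hand": -0.3},
    {"delta_pos": [0, 0, 0], "roll": 0, "hand": -0.6},
    {"delta_pos": [0, 0, 0], "roll": 0, "hand": -0.7},
    {"delta_pos": [0, 0, 0], "roll": 0, "hand": -0.7},
    {"delta_pos": [0, 0, 0], "roll": 0, "hand": -0.68},
    {"delta_pos": [0, 0, -0.1], "roll": 0, "hand": -0.678},
    {"delta_pos": [0, 0, -0.1], "roll": 0, "hand": -0.678},
    {"delta_pos": [0, 0, -0.1], "roll": 0, "hand": -0.678},
    {"delta_pos": [0, 0, -0.1], "roll": 0, "hand": -0.678},
    {"delta_pos": [0, 0, 0], "roll": 0, "hand": -0.678}
  ]
}}

```text
time: 25.1
tcp_pos: [0.502, 0.2137, 0.0682]
tcp_rot: [0.887, 0.462, 0.001, 0.0]
ft_force: [-0.0, -0.3, -1.2]
width: 0.0138
gripper_force: 4.7
```

```bash
python3 -c "
from h import *
tilt()"
```

```text
16 [-42.5   7.8] 220 [-38.    7.4] 340 [-30.9  10.7] 235 [-21.9  11.5] 239 [-14.2  11.5] 277 [-6.  11.1] 285 [ 2.2 10.9] 302 [10.1 11. ] 379 [17.6 13.4] [0.502  0.2137 0.0682]
```

Still level. The bench now limits the swing, so I'll ease the grip slowly.

Call:
{"op": "move_arm", "data": {
  "moves": [
    {"delta_pos": [0, 0, 0], "roll": 0, "hand": -0.6765},
    {"delta_pos": [0, 0, 0], "roll": 0, "hand": -0.6755},
    {"delta_pos": [0, 0, 0], "roll": 0, "hand": -0.6755}
  ]
}}

```text
time: 25.52
tcp_pos: [0.5008, 0.2133, 0.0665]
tcp_rot: [0.887, 0.462, -0.0, -0.0]
ft_force: [0.4, -0.1, -0.4]
width: 0.0138
gripper_force: 3.3
```

```bash
python3 -c "
from h import *
tilt()"
```

```text
42 [-75.7  44.3] 83 [-70.   42.1] 21 [-64.9  39.7] 85 [-53.2  29.4] 122 [-46.   26.4] 136 [-37.5  22.9] 206 [-31.1  23.7] 162 [-21.8  20.8] 164 [-13.9  17.2] 188 [-6.  13.6] 225 [2.2 9.9] 278 [10.4  6.8] 350 [17.1  9. ] [0.5008 0.2133 0.0665]
```

Call:
{"op": "move_arm", "data": {
  "moves": [
    {"delta_pos": [0, 0, -0.1], "roll": 0, "hand": -0.676},
    {"delta_pos": [0, 0, -0.1], "roll": 0, "hand": -0.676},
    {"delta_pos": [0, 0, -0.1], "roll": 0, "hand": -0.676},
    {"delta_pos": [0, 0, -0.1], "roll": 0, "hand": -0.676},
    {"delta_pos": [0, 0, -0.1], "roll": 0, "hand": -0.676},
    {"delta_pos": [0, 0, 0], "roll": 0, "hand": -0.676},
    {"delta_pos": [0, 0, 0], "roll": 0, "hand": -0.676}
  ]
}}

```text
time: 26.45
tcp_pos: [0.5009, 0.2133, 0.1166]
tcp_rot: [0.887, 0.462, -0.0, -0.0]
ft_force: [-0.1, -0.4, -1.5]
width: 0.0141
gripper_force: 3.3
```

```bash
python3 -c "
from h import *
tilt()"
```

```text
15 [-91.2  60.1] 56 [-85.6  56.7] 56 [-77.8  52.4] 70 [-70.2  48.5] 26 [-64.7  45.4] 61 [-52.8  34.1] 106 [-46.   30.6] 112 [-37.7  26.2] 209 [-30.9  26.1] 137 [-21.6  22.7] 145 [-13.9  18.4] 166 [-6.2 14.2] 212 [2.  9.7] 276 [10.3  5.9] 342 [16.8  8.2] [0.5009 0.2133 0.1166]
```

Call:
{"op": "move_arm", "data": {
  "moves": [
    {"delta_pos": [0, 0, 0], "roll": 0, "hand": -0.6753},
    {"delta_pos": [0, 0, 0], "roll": 0, "hand": -0.6753},
    {"delta_pos": [0, 0, 0], "roll": 0, "hand": -0.678},
    {"delta_pos": [0, 0, 0], "roll": 0, "hand": -0.678}
  ]
}}

```text
time: 27.0
tcp_pos: [0.5011, 0.2133, 0.1168]
tcp_rot: [0.887, 0.462, -0.0, -0.0]
ft_force: [-0.8, -0.6, -0.4]
width: 0.0138
gripper_force: 3.9
```

```bash
python3 -c "
from h import *
tilt()"
```

```text
13 [-91.   59.9] 56 [-85.6  56.6] 61 [-77.8  52.4] 71 [-70.1  48.5] 26 [-64.7  45.3] 59 [-52.7  34. ] 103 [-46.2  30.6] 115 [-38.   26.3] 209 [-31.   26.1] 136 [-21.8  22.8] 160 [-13.8  18.4] 156 [-6.  14.1] 213 [2.  9.8] 278 [10.5  5.9] 333 [16.9  8.2] [0.5011 0.2133 0.1168]
```

Call:
{"op": "move_arm", "data": {
  "moves": [
    {"delta_pos": [0, 0, 0], "roll": 0, "hand": -0.6745},
    {"delta_pos": [0, 0, 0], "roll": 0, "hand": -0.6745},
    {"delta_pos": [0, 0, 0], "roll": 0, "hand": -0.678},
    {"delta_pos": [0, 0, 0], "roll": 0, "hand": -0.678}
  ]
}}

```text
time: 27.55
tcp_pos: [0.5011, 0.2134, 0.1168]
tcp_rot: [0.887, 0.462, -0.0, 0.0]
ft_force: [-0.6, -0.0, -1.0]
width: 0.014
gripper_force: 4.0
```

```bash
python3 -c "
from h import *
tilt()"
```

```text
108 [-125.7  102.8] 24 [-120.5  104.8] 12 [-76.8  88. ] 21 [-70.   80.7] 14 [-64.8  75. ] 30 [-45.   49.5] 52 [-37.9  42.4] 158 [-28.9  36.1] 72 [-22.3  33.3] 72 [-14.   24.6] 89 [-5.7 15.5] 140 [1.8 8.3] 349 [10.7  3.2] 227 [15.7  7. ] [0.5011 0.2134 0.1168]
```

Call:
{"op": "move_arm", "data": {
  "moves": [
    {"delta_pos": [0, 0, 0], "roll": 0, "hand": -0.6743},
    {"delta_pos": [0, 0, 0], "roll": 0, "hand": -0.6743},
    {"delta_pos": [0, 0, 0], "roll": 0, "hand": -0.6743},
    {"delta_pos": [0, 0, 0], "roll": 0, "hand": -0.678},
    {"delta_pos": [0, 0, 0], "roll": 0, "hand": -0.678}
  ]
}}

```text
time: 28.22
tcp_pos: [0.501, 0.2133, 0.1168]
tcp_rot: [0.887, 0.462, -0.0, 0.0]
ft_force: [-0.2, -0.2, -0.9]
width: 0.0133
gripper_force: 4.0
```

```bash
python3 -c "
from h import *
tilt();hang()"
```

```text
110 [-125.7  102.9] 23 [-120.7  105.2] 14 [-76.2  87.3] 18 [-69.3  80. ] 14 [-64.8  75. ] 29 [-45.   49.6] 53 [-37.9  42.3] 157 [-28.9  36.1] 75 [-22.2  33.2] 71 [-13.7  24.3] 85 [-5.7 15.5] 140 [1.7 8.4] 350 [10.7  3.2] 226 [15.8  6.9] [0.501  0.2133 0.1168]
0 [ 7.3 12.1 15.4] 487
10 [-6.3 -2.4 -0.5] 107
20 [-17.1 -14.1 -10.6] 70
30 [-28.7 -27.2 -23.6] 132
110 [-17.1   0.8  18.5] 607
tcp [0.5011 0.2134 0.1168] zmax [119.1 119.2 119.2]
```

Call:
{"op": "move_arm", "data": {
  "moves": [
    {"delta_pos": [0, 0, 0], "roll": 0, "hand": -0.6738},
    {"delta_pos": [0, 0, 0], "roll": 0, "hand": -0.6738},
    {"delta_pos": [0, 0, 0], "roll": 0, "hand": -0.678},
    {"delta_pos": [0, 0, 0], "roll": 0, "hand": -0.678}
  ]
}}

```text
time: 28.82
tcp_pos: [0.5011, 0.2134, 0.1168]
tcp_rot: [0.887, 0.462, -0.0, -0.0]
ft_force: [-0.2, 0.3, -0.6]
width: 0.0138
gripper_force: 4.0
```

```bash
python3 -c "
from h import *
tilt();hang()"
```

```text
107 [-125.7  102.8] 24 [-120.6  104.9] 14 [-76.1  87.3] 19 [-69.1  79.7] 13 [-64.7  75.1] 27 [-45.1  49.5] 55 [-38.2  42.7] 160 [-28.8  36. ] 72 [-22.1  33.1] 72 [-13.9  24.5] 89 [-5.5 15.2] 140 [1.9 8.3] 339 [10.7  3.2] 237 [15.6  6.8] [0.5011 0.2134 0.1168]
0 [ 7.3 12.1 15.3] 483
10 [-6.4 -2.3 -0.3] 115
20 [-17.4 -14.7 -10.8] 66
30 [-28.8 -27.2 -23.3] 131
110 [-17.2   1.2  18.7] 604
tcp [0.5011 0.2134 0.1168] zmax [119.3 119.4 119.4]
```

The tilt is 45° and holds. I won't keep easing the grip. Instead I'll put the tapered tip into pocket 2's mouth and swing the valve upright about it. First I firm the grip, align the tool with the carrier, and move there.

Call:
{"op": "move_arm", "data": {
  "moves": [
    {"delta_pos": [0, 0, -0.2], "roll": 0, "hand": -0.71},
    {"delta_pos": [0, 0, -0.3], "roll": -0.2348, "hand": -0.71},
    {"delta_pos": [0, 0, -0.3], "roll": -0.2348, "hand": -0.71},
    {"delta_pos": [0, 0, 0], "roll": -0.2348, "hand": -0.71},
    {"delta_pos": [-0.367, 0.317, 0], "roll": 0, "hand": -0.71},
    {"delta_pos": [-0.367, 0.317, 0], "roll": 0, "hand": -0.71},
    {"delta_pos": [-0.367, 0.317, 0], "roll": 0, "hand": -0.71},
    {"delta_pos": [-0.367, 0.317, 0], "roll": 0, "hand": -0.71},
    {"delta_pos": [-0.367, 0.317, 0], "roll": 0, "hand": -0.71},
    {"delta_pos": [0, 0, 0], "roll": 0, "hand": -0.71},
    {"delta_pos": [0, 0, 0], "roll": 0, "hand": -0.71}
  ]
}}

```text
time: 30.3
tcp_pos: [0.6484, 0.0211, 0.1964]
tcp_rot: [0.728, 0.686, -0.0, -0.001]
ft_force: [0.2, 0.3, -1.5]
width: 0.013
gripper_force: 24.7
```

```bash
cat >> h.py <<'E'
CC=np.array([.6466,-.0063]);CY=np.array([.06,.9982]);CX=np.array([.9982,-.06])
def cf():
    """tcp in the carrier frame, tool-x yaw relative to carrier y"""
    from scipy.spatial.transform import Rotation as Ro
    o=observe();t=o['tcp_pos'];x=Ro.from_quat(o['tcp_rot']).as_matrix()[:2,0]
    print('carrier xyz mm',np.round([1e3*(t[:2]-CC)@CX,1e3*(t[:2]-CC)@CY,1e3*t[2]],1),'yaw err deg',np.degrees(np.arctan2(x@CX,x@CY)).round(2),'F',o['ft_force'].round(1),'w',round(o['width']*1e3,1))
E
python3 -c "
from h import *
cf();tilt();p,d,m=grab('side');cv2.imwrite('pics/s9.png',cv2.resize(p[130:300,190:380],(760,600))[:,:,::-1])"
```

```text
carrier xyz mm [1.000e-01 2.740e+01 1.964e+02] yaw err deg -0.08 F [ 0.2  0.3 -1.5] w 13.0
208 [-115.7   99.2] 203 [-111.3  117.3] 14 [-76.3  87.7] 19 [-69.6  80.5] 18 [-64.   74.5] 26 [-44.5  49.2] 124 [-38.1  99.2] 156 [-28.5  36. ] 81 [-21.8  43.3] 155 [-14.1  95. ] 181 [-6.1 81.9] 237 [ 1.9 61.2] 396 [10.5 31.7] 260 [15.9  6.8] 7 [ 29.9 145.4] 95 [ 34.  145.1] 100 [ 41.8 145.1] 107 [ 50.1 145.1] 70 [ 57.  145.2] [0.6484 0.0211 0.1964]
```

View pics/s9.png

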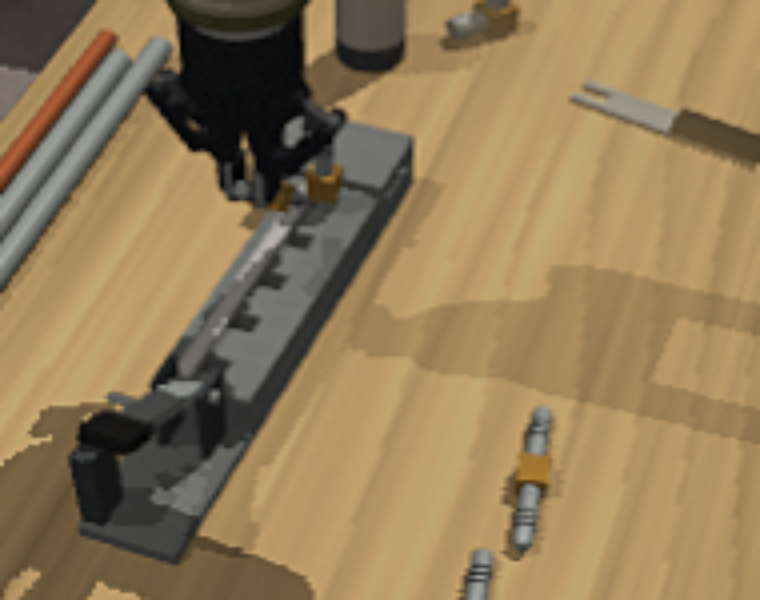

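The side view confirms the tip is over pocket 2 (tip about 99 mm high, carrier y -48), next to the valve in pocket 1. I'll lower it into the mouth and swing it up on an arc with an 8 N grip.

Call:
{"op": "move_arm", "data": {
  "moves": [
    {"delta_pos": [-0.06, 0, 0.2], "roll": 0, "hand": -0.71},
    {"delta_pos": [0, 0, 0.2], "roll": 0, "hand": -0.71},
    {"delta_pos": [0, 0, 0.13], "roll": 0, "hand": -0.71},
    {"delta_pos": [0, 0, 0], "roll": 0, "hand": -0.69},
    {"delta_pos": [-0.11, 0, -0.085], "roll": 0, "hand": -0.685},
    {"delta_pos": [-0.11, 0, -0.075], "roll": 0, "hand": -0.685},
    {"delta_pos": [-0.105, 0, -0.055], "roll": 0, "hand": -0.685},
    {"delta_pos": [-0.105, 0, -0.035], "roll": 0, "hand": -0.685},
    {"delta_pos": [0, 0, 0], "roll": 0, "hand": -0.685}
  ]
}}

```text
time: 31.52
tcp_pos: [0.6462, -0.0289, 0.1698]
tcp_rot: [0.728, 0.686, 0.0, 0.0]
ft_force: [-1.8, 2.6, 7.2]
width: 0.0136
gripper_force: 13.0
```

```bash
python3 -c "
from h import *
cf();hang()"
```

```text
carrier xyz mm [  1.  -22.6 169.8] yaw err deg -0.05 F [-1.8  2.6  7.2] w 13.6
-9 [ 9.4 12.3 15.1] 374
0 [16.8 17.5 18. ] 133
10 [13.8 14.3 14.6] 33
20 [ 9.9 11.8 12.3] 18
40 [1.4 2.3 3.5] 40
50 [2.7 3.8 4.7] 70
60 [0.3 1.  1.7] 4
110 [-10.3  -1.2   7.9] 303
120 [13.4 13.7 13.8] 30
130 [13.5 13.6 13.7] 20
140 [13.4 13.5 13.7] 21
tcp [ 0.6462 -0.0289  0.1698] zmax [148.1 148.4 148.6]
```

It works: the tilt is now 21° with the tip caught in the pocket. I'll continue upright, then push down.

Call:
{"op": "move_arm", "data": {
  "moves": [
    {"delta_pos": [-0.1, 0, -0.025], "roll": 0, "hand": -0.685},
    {"delta_pos": [-0.1, 0, -0.01], "roll": 0, "hand": -0.685},
    {"delta_pos": [-0.08, 0, 0.03], "roll": 0, "hand": -0.69},
    {"delta_pos": [-0.02, 0, 0.06], "roll": 0, "hand": -0.7},
    {"delta_pos": [0, 0, 0], "roll": 0, "hand": -0.7}
  ]
}}

```text
time: 32.2
tcp_pos: [0.648, -0.0586, 0.1711]
tcp_rot: [0.727, 0.686, 0.004, 0.004]
ft_force: [-4.6, 5.6, 35.0]
width: 0.0132
gripper_force: 33.3
```

```bash
python3 -c "
from h import *
cf();hang()"
```

```text
carrier xyz mm [  4.5 -52.1 171.1] yaw err deg -0.1 F [-4.6  5.6 35. ] w 13.2
-9 [10.2 14.3 17.1] 536
0 [16.9 17.2 17.6] 129
10 [16.  16.5 16.8] 68
20 [14.6 15.3 15.8] 73
30 [12.8 13.6 14.3] 56
40 [12.8 14.5 16.7] 156
50 [16.2 16.6 16.9] 43
60 [15.1 15.5 15.8] 35
110 [16.3 21.6 25.9] 106
120 [17.4 22.  27.3] 69
130 [-5.  -4.8 -4.7] 15
140 [-5.  -4.9 -4.7] 22
tcp [ 0.648  -0.0586  0.1711] zmax [148.4 148.5 148.8]
```

The tip is pressing on the pocket's -y rim (35 N). I'll raise, shift +6 mm and re-measure.

Call:
{"op": "move_arm", "data": {
  "moves": [
    {"delta_pos": [0, 0, -0.1], "roll": 0, "hand": -0.73},
    {"delta_pos": [0, 0, -0.07], "roll": 0, "hand": -0.73},
    {"delta_pos": [0.05, 0, 0], "roll": 0, "hand": -0.73},
    {"delta_pos": [0, 0, 0], "roll": 0, "hand": -0.73},
    {"delta_pos": [0, 0, 0], "roll": 0, "hand": -0.73}
  ]
}}

```text
time: 32.88
tcp_pos: [0.6439, -0.0528, 0.1793]
tcp_rot: [0.727, 0.686, -0.001, -0.001]
ft_force: [0.8, -0.2, -1.6]
width: 0.0122
gripper_force: 44.1
```

```bash
python3 -c "
from h import *
cf();p,d,m=hang();cv2.imwrite('pics/w10.png',p[:,:,::-1])"
```

```text
carrier xyz mm [ 1.000e-01 -4.660e+01  1.793e+02] yaw err deg -0.12 F [ 0.8 -0.2 -1.6] w 12.2
-9 [ 9.9 13.9 16.6] 521
0 [16.7 17.  17.4] 134
10 [15.9 16.4 16.8] 77
20 [14.8 15.3 15.8] 81
30 [13.8 14.1 14.5] 64
40 [13.5 15.3 17.2] 147
50 [16.6 16.9 17.3] 45
60 [15.7 15.9 16.2] 33
70 [15.  15.2 15.6] 5
90 [8.2 8.5 8.9] 15
100 [7.1 7.2 8. ] 16
110 [4.9 6.  6.5] 15
120 [11.7 18.8 25.7] 231
tcp [ 0.6439 -0.0528  0.1793] zmax [129.4 129.5 129.9]
```

View pics/w10.png

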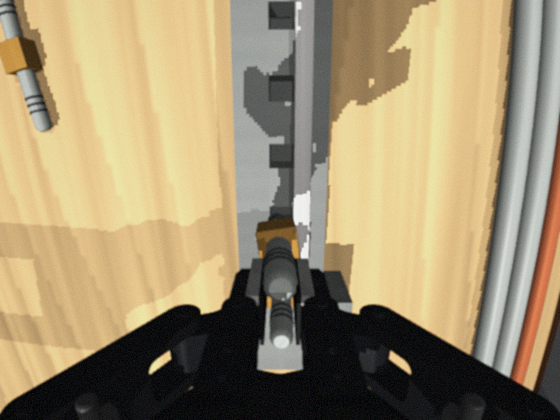

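The view shows the tail tip over pocket 2 at about (279,217), next free pockets at (281,155), (281,88) and (281,14). The tip is centred with 6° of tilt. I'll descend, following the lean.

Call:
{"op": "move_arm", "data": {
  "moves": [
    {"delta_pos": [-0.005, 0, 0.1], "roll": 0, "hand": -0.72},
    {"delta_pos": [-0.01, 0, 0.08], "roll": 0, "hand": -0.7},
    {"delta_pos": [-0.01, 0, 0.08], "roll": 0, "hand": -0.695},
    {"delta_pos": [-0.01, 0, 0.08], "roll": 0, "hand": -0.695},
    {"delta_pos": [0, 0, 0], "roll": 0, "hand": -0.695}
  ]
}}

```text
time: 33.55
tcp_pos: [0.6436, -0.0563, 0.1451]
tcp_rot: [0.727, 0.686, -0.0, -0.001]
ft_force: [0.3, 0.0, -1.4]
width: 0.013
gripper_force: 22.5
```

```bash
python3 -c "
from h import *
cf();hang()"
```

```text
carrier xyz mm [  0.  -50.1 145.1] yaw err deg -0.11 F [ 0.3  0.  -1.4] w 13.0
-9 [ 9.8 13.8 16.6] 516
0 [16.6 17.  17.4] 135
10 [15.9 16.4 16.8] 83
20 [14.8 15.4 15.8] 84
30 [13.8 14.2 14.6] 67
40 [13.7 15.3 17.3] 145
50 [16.7 17.1 17.5] 44
60 [16.  16.2 16.5] 38
90 [13.4 19.5 26. ] 276
tcp [ 0.6436 -0.0563  0.1451] zmax [100.6 103.8 105.2]
```

Call:
{"op": "move_arm", "data": {
  "moves": [
    {"delta_pos": [-0.01, 0, 0.06], "roll": 0, "hand": -0.695},
    {"delta_pos": [-0.01, 0, 0.05], "roll": 0, "hand": -0.69},
    {"delta_pos": [0, 0, 0.02], "roll": 0, "hand": -0.69},
    {"delta_pos": [0, 0, 0], "roll": 0, "hand": -0.6},
    {"delta_pos": [0, 0, 0], "roll": 0, "hand": -0.4},
    {"delta_pos": [0, 0, 0], "roll": 0, "hand": -0.2},
    {"delta_pos": [0, 0, -0.3], "roll": 0, "hand": -0.2},
    {"delta_pos": [0, 0, -0.5], "roll": 0, "hand": -0.2},
    {"delta_pos": [0, 0, -0.5], "roll": 0, "hand": -0.2},
    {"delta_pos": [0, 0, 0], "roll": 0, "hand": 0}
  ]
}}

```text
time: 34.85
tcp_pos: [0.6467, -0.0589, 0.27]
tcp_rot: [0.727, 0.686, 0.003, 0.004]
ft_force: [0.6, -0.5, -0.6]
width: 0.0427
gripper_force: 0.0
```

```bash
python3 -c "
from h import *
cf();print(observe()['tcp_pos']);stand();valves()"
```

```text
carrier xyz mm [  3.2 -52.5 270. ] yaw err deg -0.11 F [ 0.6 -0.5 -0.6] w 42.7
[ 0.64668674 -0.05886498  0.27003541]
pocket 1 86 zmax [0.143 0.144 0.147] top xy [-0.0009 -0.0956]
pocket 2 76 zmax [0.144 0.145 0.145] top xy [ 0.003  -0.0374]
valve 0.84 mid [0.4305 0.2286] dir [-0.172  0.985] len 0.126 px [196. 259.]
valve 0.66 mid [0.46   0.3818] dir [-0.179  0.984] len 0.129 px [144. 249.]
valve 0.47 mid [0.4255 0.1093] dir [-0.122  0.993] len 0.089 px [245. 261.]
```

Two are in. Now valve C.

Call:
{"op": "move_arm", "data": {
  "moves": [
    {"delta_pos": [0.366, -0.468, 0], "roll": 0, "hand": 0},
    {"delta_pos": [0.366, -0.468, 0], "roll": 0, "hand": 0},
    {"delta_pos": [0.366, -0.468, 0], "roll": 0, "hand": 0},
    {"delta_pos": [0.366, -0.468, 0], "roll": 0, "hand": 0},
    {"delta_pos": [0.366, -0.468, 0], "roll": 0, "hand": 0},
    {"delta_pos": [0, 0, 0.3], "roll": -0.137, "hand": 0},
    {"delta_pos": [0, 0, 0.4], "roll": -0.136, "hand": 0},
    {"delta_pos": [0, 0, 0.5], "roll": 0, "hand": 0},
    {"delta_pos": [0, 0, 0], "roll": 0, "hand": 0},
    {"delta_pos": [0, 0, 0], "roll": 0, "hand": 0}
  ]
}}

```text
time: 36.25
tcp_pos: [0.4212, 0.1378, 0.144]
tcp_rot: [0.65, 0.76, -0.0, -0.0]
ft_force: [0.0, 0.8, 0.6]
width: 0.043
gripper_force: 0.0
```

```bash
python3 -c "
from h import *
toolpts()"
```

```text
-60 [-10.9  -1.1   8.8] 288 | -49 [-10.8  -1.1   8.7] 300 | -39 [-10.8  -1.    8.6] 356 | -29 [-7.6 -1.   5.5] 195 | -19 [-7.5 -1.   5.4] 209 | -9 [-7.4 -1.   5.2] 204 | 0 [-8.2 -1.8  5.1] 225 | 10 [-7.3 -1.   4.4] 178 | 20 [16.8 21.9 27.5] 94 | 30 [16.  22.2 28.6] 237 | 40 [15.7 22.  28.5] 244 | 50 [15.7 21.9 28.3] 263 | 60 [15.6 21.6 28.3] 265 | 70 [13.2 21.  28.3] 303 | 80 [11.7 20.2 29.2] 411 | tcp [0.4212 0.1378 0.144 ] 0.04298216087520877
```

Call:
{"op": "move_arm", "data": {
  "moves": [
    {"delta_pos": [-0.05, -0.01, 0.5], "roll": 0, "hand": -0.2},
    {"delta_pos": [0, 0, 0.45], "roll": 0, "hand": -0.3},
    {"delta_pos": [0, 0, 0.21], "roll": 0, "hand": -0.3},
    {"delta_pos": [0, 0, 0], "roll": 0, "hand": -0.6},
    {"delta_pos": [0, 0, 0], "roll": 0, "hand": -0.7},
    {"delta_pos": [0, 0, 0], "roll": 0, "hand": -0.7},
    {"delta_pos": [0, 0, 0], "roll": 0, "hand": -0.68},
    {"delta_pos": [0, 0, -0.1], "roll": 0, "hand": -0.678},
    {"delta_pos": [0, 0, -0.15], "roll": 0, "hand": -0.677},
    {"delta_pos": [0, 0, -0.15], "roll": 0, "hand": -0.676},
    {"delta_pos": [0, 0, 0], "roll": 0, "hand": -0.6755},
    {"delta_pos": [0, 0, 0], "roll": 0, "hand": -0.6755}
  ]
}}

```text
time: 37.8
tcp_pos: [0.4211, 0.1329, 0.0676]
tcp_rot: [0.65, 0.76, 0.0, 0.0]
ft_force: [0.9, 0.2, -0.4]
width: 0.0138
gripper_force: 3.7
```

Call:
{"op": "move_arm", "data": {
  "moves": [
    {"delta_pos": [0, 0, -0.1], "roll": 0, "hand": -0.676},
    {"delta_pos": [0, 0, -0.1], "roll": 0, "hand": -0.676},
    {"delta_pos": [0, 0, -0.1], "roll": 0, "hand": -0.676},
    {"delta_pos": [0, 0, -0.1], "roll": 0, "hand": -0.676},
    {"delta_pos": [0, 0, 0], "roll": 0, "hand": -0.6747},
    {"delta_pos": [0, 0, 0], "roll": 0, "hand": -0.6747},
    {"delta_pos": [0, 0, 0], "roll": 0, "hand": -0.7},
    {"delta_pos": [0, 0, 0], "roll": 0, "hand": -0.7}
  ]
}}

```text
time: 38.8
tcp_pos: [0.4213, 0.1334, 0.1078]
tcp_rot: [0.65, 0.76, 0.001, 0.0]
ft_force: [-0.4, 4.9, 6.2]
width: 0.0133
gripper_force: 17.8
```

```bash
python3 -c "
from h import *
tilt();hang()"
```

```text
13 [-35.6  52.2] 21 [-29.6  44.3] 128 [-22.7  38.8] 29 [-14.7  31.2] 49 [-5.7 18.5] 89 [1.9 9. ] 274 [10.9  1.1] 320 [16.5  4.1] [0.4213 0.1334 0.1078]
-9 [11.2 12.1 12.8] 27
0 [ 9.6 14.2 17.4] 489
10 [-3.9 -0.5  0.4] 57
20 [-12.7  -7.8  -7.5] 23
30 [-24.2 -22.5 -20.7] 110
40 [-27.2 -22.3 -21.6] 11
100 [-13.7   3.2  19.8] 577
110 [ 9.6 18.2 25.1] 6
tcp [0.4213 0.1334 0.1078] zmax [110.1 110.3 110.6]
```

Tilt is about 53°, tip on the bench. I'll carry it to pocket 3.

Call:
{"op": "move_arm", "data": {
  "moves": [
    {"delta_pos": [0, 0, -0.25], "roll": 0, "hand": -0.72},
    {"delta_pos": [0, 0, -0.3], "roll": 0.137, "hand": -0.72},
    {"delta_pos": [0, 0, -0.3], "roll": 0.136, "hand": -0.72},
    {"delta_pos": [-0.142, 0.467, 0], "roll": 0, "hand": -0.72},
    {"delta_pos": [-0.142, 0.467, 0], "roll": 0, "hand": -0.72},
    {"delta_pos": [-0.142, 0.467, 0], "roll": 0, "hand": -0.72},
    {"delta_pos": [-0.142, 0.467, 0], "roll": 0, "hand": -0.72},
    {"delta_pos": [-0.142, 0.467, 0], "roll": 0, "hand": -0.72},
    {"delta_pos": [0, 0, 0], "roll": 0, "hand": -0.72},
    {"delta_pos": [0, 0, 0], "roll": 0, "hand": -0.72}
  ]
}}

```text
time: 40.15
tcp_pos: [0.649, 0.0482, 0.1908]
tcp_rot: [0.727, 0.686, -0.001, -0.001]
ft_force: [-0.6, 1.3, -1.0]
width: 0.0124
gripper_force: 31.8
```

```bash
cat >> h.py <<'E'
def axis():
    """held valve: fit the axis from brass body + tail silhouettes in the wrist picture, in tool x-z plane"""
    from scipy.spatial.transform import Rotation as Ro
    o=observe();p,d,m=grab('wrist');X=cloud(m,d).reshape(-1,3);ok=~np.isnan(X[:,0])
    L=Ro.from_quat(o['tcp_rot']).inv().apply(X-o['tcp_pos'])
    h=cv2.cvtColor(p,cv2.COLOR_RGB2HSV).reshape(-1,3);b=ok&(h[:,1]>150)&(h[:,0]>10)&(h[:,0]<25)&(abs(L[:,1])<.013)&(abs(L[:,0])<.08)&(L[:,2]>.02)&(L[:,2]<.09)&(X[:,2]>.03)
    t=ok&(abs(L[:,1])<.003)&(L[:,2]>.000)&(L[:,2]<.14)&(X[:,2]>.056)&(h[:,1]<90)&(abs(L[:,0])<.1)
    T=L[t][:,[0,2]];B=L[b][:,[0,2]]*1e3
    print('brass n',len(B),B.min(0).round(1) if len(B) else '',B.max(0).round(1) if len(B) else '',B.mean(0).round(1) if len(B) else '')
    best=None
    for th in np.radians(np.arange(0,80,1.)):   # angle from vertical, long end towards -x
        u=np.array([-np.sin(th),np.cos(th)]);n=np.array([np.cos(th),np.sin(th)])
        s=T@n; H,e=np.histogram(s,np.arange(-.04,.04,.001))
        if best is None or H.max()>best[0]: best=(H.max(),np.degrees(th),e[H.argmax()]+.0005)
    print('tail: n,angle,offset(surface mm)',best[0],best[1],round(best[2]*1e3,1))
E
python3 -c "
from h import *
cf();tilt();axis()"
```

```text
carrier xyz mm [ -0.9  54.6 190.8] yaw err deg -0.1 F [-0.6  1.3 -1. ] w 12.4
4 [-107.3  100.8] 11 [-102.2  100.5] 110 [-92.6 104. ] 495 [-87.   89.1] 71 [-36.8 124.1] 105 [-30.1 118.9] 226 [-22.5  80.5] 94 [-15.8 108.4] 45 [-6.  18.9] 124 [ 2.5 51.1] 403 [10.7 35.6] 405 [16.8 35.8] 99 [ 26.  139.3] 54 [ 31.8 141.9] 40 [ 52.4 139.5] 109 [ 58.1 139.6] 50 [ 64.2 139.6] 12 [ 74.5 116.8] [0.649  0.0482 0.1908]
brass n 293 [-38.1  37.2] [-18.1  56. ] [-24.4  40.9]
tail: n,angle,offset(surface mm) 114 36.0 6.5
```

Call:
{"op": "move_arm", "data": {
  "moves": [
    {"delta_pos": [-0.02, 0.01, 0.2], "roll": 0, "hand": -0.72},
    {"delta_pos": [0, 0, 0.16], "roll": 0, "hand": -0.71},
    {"delta_pos": [0, 0, 0.09], "roll": 0, "hand": -0.69},
    {"delta_pos": [0, 0, 0], "roll": 0, "hand": -0.685},
    {"delta_pos": [-0.1, 0, -0.055], "roll": 0, "hand": -0.685},
    {"delta_pos": [-0.095, 0, -0.04], "roll": 0, "hand": -0.685},
    {"delta_pos": [-0.1, 0, -0.02], "roll": 0, "hand": -0.685},
    {"delta_pos": [-0.1, 0, 0], "roll": 0, "hand": -0.685},
    {"delta_pos": [0, 0, 0], "roll": 0, "hand": -0.685}
  ]
}}

```text
time: 41.38
tcp_pos: [0.6497, 0.0074, 0.1609]
tcp_rot: [0.727, 0.686, 0.002, 0.001]
ft_force: [-0.7, 4.9, 11.4]
width: 0.0135
gripper_force: 8.5
```

```bash
python3 -c "
from h import *
cf();hang();axis()"
```

```text
carrier xyz mm [  2.3  13.9 160.9] yaw err deg -0.12 F [-0.7  4.9 11.4] w 13.5
-19 [16.8 19.8 22.6] 472
-9 [24.3 24.8 25.2] 128
0 [21.2 21.4 22.1] 41
10 [17.5 18.2 20.1] 17
30 [ 9.4 10.4 11.4] 62
40 [10.9 12.1 12.6] 43
100 [ 0.5  8.9 18.7] 203
110 [ 2.6 13.9 22.7] 141
120 [24.9 25.  25.1] 21
130 [-23.   24.9  25. ] 28
140 [-23.1   2.6  26.6] 90
tcp [0.6497 0.0074 0.1609] zmax [149.9 149.9 150. ]
brass n 1077 [-66.5  36.5] [13.2 89.8] [-23.6  59.9]
tail: n,angle,offset(surface mm) 233 7.0 -39.5
```

Call:
{"op": "move_arm", "data": {
  "moves": [
    {"delta_pos": [-0.1, 0, -0.025], "roll": 0, "hand": -0.685},
    {"delta_pos": [-0.1, 0, -0.01], "roll": 0, "hand": -0.685},
    {"delta_pos": [-0.06, 0, -0.005], "roll": 0, "hand": -0.685},
    {"delta_pos": [0, 0, 0], "roll": 0, "hand": -0.71},
    {"delta_pos": [0, 0, -0.15], "roll": 0, "hand": -0.73},
    {"delta_pos": [0, 0, 0], "roll": 0, "hand": -0.73},
    {"delta_pos": [0, 0, 0], "roll": 0, "hand": -0.73}
  ]
}}

```text
time: 42.35
tcp_pos: [0.6467, -0.019, 0.1773]
tcp_rot: [0.727, 0.686, -0.0, -0.0]
ft_force: [0.1, -0.6, -1.3]
width: 0.0121
gripper_force: 34.3
```

```bash
python3 -c "
from h import *
cf();hang()"
```

```text
carrier xyz mm [  0.8 -12.7 177.3] yaw err deg -0.12 F [ 0.1 -0.6 -1.3] w 12.1
-19 [12.7 16.7 19.3] 598
-9 [19.5 19.9 20.2] 157
0 [18.9 19.4 19.8] 111
10 [17.7 18.2 18.8] 92
20 [16.6 16.9 17.4] 74
30 [15.8 17.  19.7] 194
40 [19.2 19.5 19.7] 49
50 [18.2 18.5 18.9] 42
80 [11.1 11.5 11.8] 31
90 [10.1 10.7 11. ] 17
100 [9.  9.3 9.5] 17
120 [23.  25.6 28.1] 90
130 [3.6 3.8 3.9] 30
140 [3.5 3.7 3.8] 21
tcp [ 0.6467 -0.019   0.1773] zmax [149.1 149.5 149.9]
```

Call:
{"op": "move_arm", "data": {
  "moves": [
    {"delta_pos": [0.11, -0.006, 0], "roll": 0, "hand": -0.73},
    {"delta_pos": [0, 0, 0], "roll": 0, "hand": -0.72},
    {"delta_pos": [-0.01, 0, 0.12], "roll": 0, "hand": -0.71},
    {"delta_pos": [-0.01, 0, 0.1], "roll": 0, "hand": -0.7},
    {"delta_pos": [-0.01, 0, 0.1], "roll": 0, "hand": -0.695},
    {"delta_pos": [-0.01, 0, 0.08], "roll": 0, "hand": -0.695},
    {"delta_pos": [-0.01, 0, 0.06], "roll": 0, "hand": -0.695},
    {"delta_pos": [0, 0, 0], "roll": 0, "hand": -0.695}
  ]
}}

```text
time: 43.4
tcp_pos: [0.6464, -0.013, 0.1311]
tcp_rot: [0.727, 0.686, -0.0, -0.0]
ft_force: [0.1, 1.2, -2.1]
width: 0.0127
gripper_force: 13.8
```

```bash
python3 -c "
from h import *
cf();hang()"
```

```text
carrier xyz mm [  0.2  -6.7 131.1] yaw err deg -0.11 F [ 0.1  1.2 -2.1] w 12.7
-19 [12.3 16.4 19. ] 591
-9 [-25.5 -23.2  19.6] 415
0 [-25.7 -23.7  19.1] 285
10 [-26.5 -24.7  18.2] 260
20 [-27.1 -25.6  17.4] 185
30 [-27.4  16.8  19.7] 267
40 [-27.4  20.3  20.5] 63
50 [19.4 19.6 19.8] 47
60 [18.9 19.  19.2] 5
70 [18.3 23.2 26.5] 119
80 [13.3 21.1 26.9] 134
tcp [ 0.6464 -0.013   0.1311] zmax [89.8 90.6 90.8]
```

Call:
{"op": "move_arm", "data": {
  "moves": [
    {"delta_pos": [-0.01, 0, 0.05], "roll": 0, "hand": -0.695},
    {"delta_pos": [0, 0, 0.04], "roll": 0, "hand": -0.69},
    {"delta_pos": [0, 0, 0], "roll": 0, "hand": -0.6},
    {"delta_pos": [0, 0, 0], "roll": 0, "hand": -0.4},
    {"delta_pos": [0, 0, 0], "roll": 0, "hand": -0.2},
    {"delta_pos": [0, 0, -0.3], "roll": 0, "hand": -0.2},
    {"delta_pos": [0, 0, -0.5], "roll": 0, "hand": -0.2},
    {"delta_pos": [0, 0, -0.5], "roll": 0, "hand": -0.2},
    {"delta_pos": [0, 0, 0], "roll": 0, "hand": 0},
    {"delta_pos": [0, 0, 0], "roll": 0, "hand": 0}
  ]
}}

```text
time: 44.7
tcp_pos: [0.6465, -0.0141, 0.2526]
tcp_rot: [0.727, 0.686, 0.0, 0.0]
ft_force: [1.0, -0.2, 0.2]
width: 0.0428
gripper_force: 0.0
```

```bash
python3 -c "
from h import *
cf();print(observe()['tcp_pos']);stand();valves()"
```

```text
carrier xyz mm [  0.4  -7.8 252.6] yaw err deg -0.12 F [ 1.  -0.2  0.2] w 42.8
[ 0.64654166 -0.01406266  0.25259293]
pocket 1 1 zmax [0.082] top xy [ 0.0072 -0.0851]
pocket 2 86 zmax [0.143 0.144 0.144] top xy [ 0.0014 -0.0391]
pocket 3 47 zmax [0.144 0.144 0.145] top xy [0.0015 0.012 ]
valve 0.8 mid [0.4595 0.3797] dir [-0.18   0.984] len 0.127 px [143. 249.]
valve 0.63 mid [0.4303 0.228 ] dir [-0.169  0.986] len 0.124 px [199. 262.]
```

Three are in. Now valve D.

Call:
{"op": "move_arm", "data": {
  "moves": [
    {"delta_pos": [0.391, -0.345, 0], "roll": 0, "hand": 0},
    {"delta_pos": [0.391, -0.345, 0], "roll": 0, "hand": 0},
    {"delta_pos": [0.391, -0.345, 0], "roll": 0, "hand": 0},
    {"delta_pos": [0.391, -0.345, 0], "roll": 0, "hand": 0},
    {"delta_pos": [0.391, -0.345, 0], "roll": 0, "hand": 0},
    {"delta_pos": [0.391, -0.345, 0], "roll": 0, "hand": 0},
    {"delta_pos": [0.391, -0.345, 0], "roll": 0, "hand": 0},
    {"delta_pos": [0, 0, 0.35], "roll": -0.148, "hand": 0},
    {"delta_pos": [0, 0, 0.35], "roll": -0.148, "hand": 0},
    {"delta_pos": [0, 0, 0.38], "roll": 0, "hand": 0},
    {"delta_pos": [0, 0, 0], "roll": 0, "hand": 0},
    {"delta_pos": [0, 0, 0], "roll": 0, "hand": 0}
  ]
}}

```text
time: 46.35
tcp_pos: [0.4217, 0.2733, 0.1456]
tcp_rot: [0.643, 0.766, 0.0, 0.0]
ft_force: [0.3, 0.6, 0.7]
width: 0.0429
gripper_force: 0.0
```

```bash
python3 -c "
from h import *
toolpts()"
```

```text
-60 [-10.2  -0.3   9.6] 196 | -49 [-10.1  -0.3   9.5] 307 | -39 [-10.1  -0.3   9.5] 392 | -29 [-6.8 -0.3  5.7] 198 | -19 [-6.3 -0.3  6.2] 192 | -9 [-6.7 -0.3  6.2] 215 | 0 [-6.6 -0.3  6.1] 221 | 10 [-5.8  0.1  6. ] 228 | 20 [-3.7 -0.3  4. ] 34 | tcp [0.4217 0.2733 0.1456] 0.04291343905056137
```

Call:
{"op": "move_arm", "data": {
  "moves": [
    {"delta_pos": [0, 0, 0.5], "roll": 0, "hand": -0.2},
    {"delta_pos": [0, 0, 0.45], "roll": 0, "hand": -0.3},
    {"delta_pos": [0, 0, 0.22], "roll": 0, "hand": -0.3},
    {"delta_pos": [0, 0, 0], "roll": 0, "hand": -0.6},
    {"delta_pos": [0, 0, 0], "roll": 0, "hand": -0.7},
    {"delta_pos": [0, 0, 0], "roll": 0, "hand": -0.7},
    {"delta_pos": [0, 0, 0], "roll": 0, "hand": -0.68},
    {"delta_pos": [0, 0, -0.1], "roll": 0, "hand": -0.678},
    {"delta_pos": [0, 0, -0.15], "roll": 0, "hand": -0.677},
    {"delta_pos": [0, 0, -0.15], "roll": 0, "hand": -0.676},
    {"delta_pos": [0, 0, 0], "roll": 0, "hand": -0.6755},
    {"delta_pos": [0, 0, 0], "roll": 0, "hand": -0.6755}
  ]
}}

```text
time: 47.9
tcp_pos: [0.4216, 0.2734, 0.0681]
tcp_rot: [0.643, 0.766, 0.0, 0.0]
ft_force: [0.4, 1.4, 1.3]
width: 0.0136
gripper_force: 3.6
```

Call:
{"op": "move_arm", "data": {
  "moves": [
    {"delta_pos": [0, 0, -0.1], "roll": 0, "hand": -0.676},
    {"delta_pos": [0, 0, -0.1], "roll": 0, "hand": -0.676},
    {"delta_pos": [0, 0, -0.1], "roll": 0, "hand": -0.676},
    {"delta_pos": [0, 0, -0.1], "roll": 0, "hand": -0.676},
    {"delta_pos": [0, 0, 0], "roll": 0, "hand": -0.6747},
    {"delta_pos": [0, 0, 0], "roll": 0, "hand": -0.6747},
    {"delta_pos": [0, 0, -0.1], "roll": 0, "hand": -0.676},
    {"delta_pos": [0, 0, -0.07], "roll": 0, "hand": -0.676},
    {"delta_pos": [0, 0, 0], "roll": 0, "hand": -0.6747},
    {"delta_pos": [0, 0, 0], "roll": 0, "hand": -0.6747},
    {"delta_pos": [0, 0, 0], "roll": 0, "hand": -0.7},
    {"delta_pos": [0, 0, 0], "roll": 0, "hand": -0.7}
  ]
}}

```text
time: 49.4
tcp_pos: [0.4217, 0.2735, 0.1253]
tcp_rot: [0.643, 0.766, 0.001, 0.0]
ft_force: [-0.7, 1.9, 5.5]
width: 0.0129
gripper_force: 17.5
```

```bash
python3 -c "
from h import *
tilt();hang()"
```

```text
9 [-3.1 75.9] 234 [ 2.5 39.1] 498 [10.4  6.3] 138 [14.8  6. ] [0.4217 0.2735 0.1253]
0 [ 7.3 11.1 14.3] 478
10 [11.7 12.5 13.7] 48
20 [ 9.6  9.9 10.8] 23
30 [7.8 8.  8.1] 13
40 [1.8 2.7 3.7] 18
50 [0.6 1.9 3.3] 88
60 [0.1 0.5 1.4] 10
70 [-3.7 -2.6 -2.5] 10
120 [-11.7   4.2  19.8] 518
tcp [0.4217 0.2735 0.1253] zmax [127.6 127.6 127.7]
```

Only about 15° of tilt is left. I'll lift 3 mm and ease once more.

Call:
{"op": "move_arm", "data": {
  "moves": [
    {"delta_pos": [0, 0, -0.03], "roll": 0, "hand": -0.68},
    {"delta_pos": [-0.05, 0, 0], "roll": 0, "hand": -0.678},
    {"delta_pos": [0, 0, 0], "roll": 0, "hand": -0.6747},
    {"delta_pos": [0, 0, 0], "roll": 0, "hand": -0.6747},
    {"delta_pos": [0, 0, 0], "roll": 0, "hand": -0.72},
    {"delta_pos": [0, 0, 0], "roll": 0, "hand": -0.72},
    {"delta_pos": [0, 0, -0.3], "roll": 0, "hand": -0.72},
    {"delta_pos": [0, 0, -0.45], "roll": 0.148, "hand": -0.72},
    {"delta_pos": [0, 0, 0], "roll": 0.148, "hand": -0.72},
    {"delta_pos": [0, 0, 0], "roll": 0, "hand": -0.72},
    {"delta_pos": [0, 0, 0], "roll": 0, "hand": -0.72}
  ]
}}

```text
time: 50.88
tcp_pos: [0.4218, 0.268, 0.202]
tcp_rot: [0.726, 0.687, -0.001, -0.0]
ft_force: [-0.7, -0.2, -0.3]
width: 0.0124
gripper_force: 31.6
```

```bash
python3 -c "
from h import *
cf();hang()"
```

```text
carrier xyz mm [-240.9  260.4  202. ] yaw err deg -0.26 F [-0.7 -0.2 -0.3] w 12.4
0 [ 7.1 10.8 14.2] 469
10 [11.7 12.5 13.8] 44
20 [ 9.6  9.9 11.2] 29
30 [7.6 7.8 8. ] 13
40 [1.3 2.6 3.7] 19
50 [0.5 1.9 3. ] 93
60 [0.6 1.2 1.7] 10
70 [-3.1 -2.6 -1.7] 10
tcp [0.4218 0.268  0.202 ] zmax [75.5 75.8 76.1]
```

```bash
python3 - <<'E'
from h import *
a,d,m=grab('wrist');b,_,_=grab('side')
P=pix(cams.camera_model('side'),[observe()['tcp_pos']-[0,0,.05]])[0].astype(int);print(P)
c=b[max(P[1]-70,0):P[1]+80,max(P[0]-75,0):P[0]+75]
im=np.hstack([cv2.resize(a[150:400,150:410],(416,400)),cv2.resize(c,(384,400))]);cv2.imwrite('pics/v11.png',im[:,:,::-1])
E
```

```text
[309 290]
```

View pics/v11.png

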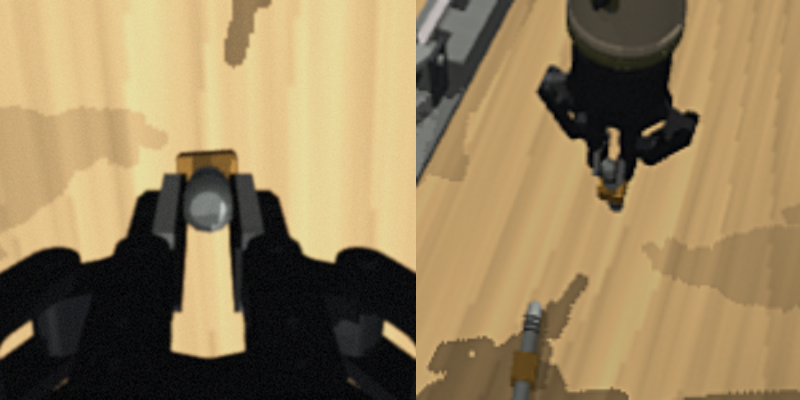

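The views show the valve nearly end-on to the wrist camera, with the brass just above the tip. That corresponds to about 18° of tilt, long end toward -y. I'll carry it to pocket 4.

Call:
{"op": "move_arm", "data": {
  "moves": [
    {"delta_pos": [-0.311, 0.4015, -0.03], "roll": 0, "hand": -0.72},
    {"delta_pos": [-0.311, 0.4015, 0], "roll": 0, "hand": -0.72},
    {"delta_pos": [-0.311, 0.4015, 0], "roll": 0, "hand": -0.72},
    {"delta_pos": [-0.311, 0.4015, 0], "roll": 0, "hand": -0.72},
    {"delta_pos": [-0.311, 0.4015, 0], "roll": 0, "hand": -0.72},
    {"delta_pos": [-0.311, 0.4015, 0], "roll": 0, "hand": -0.72},
    {"delta_pos": [0, 0, 0], "roll": 0, "hand": -0.72},
    {"delta_pos": [0, 0, 0], "roll": 0, "hand": -0.72}
  ]
}}

```text
time: 52.02
tcp_pos: [0.6514, 0.0681, 0.2049]
tcp_rot: [0.727, 0.686, -0.001, -0.001]
ft_force: [0.6, 0.9, -1.5]
width: 0.0126
gripper_force: 31.7
```

```bash
python3 -c "
from h import *
cf()"
```

```text
carrier xyz mm [  0.4  74.6 204.9] yaw err deg -0.11 F [ 0.6  0.9 -1.5] w 12.6
```

Call:
{"op": "move_arm", "data": {
  "moves": [
    {"delta_pos": [0, 0, 0.2], "roll": 0, "hand": -0.72},
    {"delta_pos": [0, 0, 0.16], "roll": 0, "hand": -0.71},
    {"delta_pos": [0, 0, 0.08], "roll": 0, "hand": -0.69},
    {"delta_pos": [0, 0, 0], "roll": 0, "hand": -0.685},
    {"delta_pos": [-0.08, 0, -0.02], "roll": 0, "hand": -0.685},
    {"delta_pos": [-0.08, 0, -0.01], "roll": 0, "hand": -0.685},
    {"delta_pos": [-0.06, 0, 0], "roll": 0, "hand": -0.685},
    {"delta_pos": [0, 0, 0], "roll": 0, "hand": -0.685}
  ]
}}

```text
time: 53.02
tcp_pos: [0.6509, 0.0452, 0.1653]
tcp_rot: [0.728, 0.686, 0.0, 0.0]
ft_force: [0.2, 0.3, 0.3]
width: 0.0136
gripper_force: 9.4
```

```bash
python3 -c "
from h import *
cf();hang()"
```

```text
carrier xyz mm [  1.2  51.7 165.3] yaw err deg -0.06 F [0.2 0.3 0.3] w 13.6
0 [ 5.6  9.9 12.9] 482
10 [12.5 12.9 13.3] 112
20 [11.5 12.1 12.5] 72
30 [10.3 10.8 11.4] 63
40 [ 9.2  9.6 10. ] 55
50 [ 9.2 11.  12.6] 131
60 [11.7 12.1 12.3] 37
70 [10.6 11.  11.2] 31
100 [3.1 3.6 3.9] 22
110 [ 9.5 17.4 25. ] 277
120 [0.5 1.2 1.4] 16
tcp [0.6509 0.0452 0.1653] zmax [126.9 127.5 128.7]
```

Tilt is now 6° with the tip already 14 mm into pocket 4 and no force. I'll push it down and release.

Call:
{"op": "move_arm", "data": {
  "moves": [
    {"delta_pos": [-0.01, 0, 0.08], "roll": 0, "hand": -0.695},
    {"delta_pos": [-0.01, 0, 0.08], "roll": 0, "hand": -0.695},
    {"delta_pos": [-0.005, 0, 0.07], "roll": 0, "hand": -0.69},
    {"delta_pos": [-0.005, 0, 0.05], "roll": 0, "hand": -0.69},
    {"delta_pos": [0, 0, 0], "roll": 0, "hand": -0.69}
  ]
}}

```text
time: 53.7
tcp_pos: [0.6532, 0.0434, 0.141]
tcp_rot: [0.727, 0.686, 0.003, 0.002]
ft_force: [-1.9, 1.5, 19.4]
width: 0.0132
gripper_force: 19.4
```

Call:
{"op": "move_arm", "data": {
  "moves": [
    {"delta_pos": [0, 0, 0], "roll": 0, "hand": -0.6},
    {"delta_pos": [0, 0, 0], "roll": 0, "hand": -0.4},
    {"delta_pos": [0, 0, 0], "roll": 0, "hand": -0.2},
    {"delta_pos": [0, 0, -0.3], "roll": 0, "hand": -0.2},
    {"delta_pos": [0, 0, -0.5], "roll": 0, "hand": -0.2},
    {"delta_pos": [0, 0, -0.4], "roll": 0, "hand": -0.2},
    {"delta_pos": [0, 0, 0], "roll": 0, "hand": 0},
    {"delta_pos": [0, 0, 0], "roll": 0, "hand": 0}
  ]
}}

```text
time: 54.7
tcp_pos: [0.6502, 0.043, 0.2559]
tcp_rot: [0.727, 0.686, -0.0, -0.0]
ft_force: [-1.0, 0.1, -0.4]
width: 0.0426
gripper_force: 0.0
```

```bash
python3 -c "
from h import *
cf();print(observe()['tcp_pos']);stand();valves()"
```

```text
carrier xyz mm [  0.6  49.4 255.9] yaw err deg -0.11 F [-1.   0.1 -0.4] w 42.6
[0.65019611 0.04298551 0.25591675]
pocket 1 86 zmax [0.143 0.144 0.145] top xy [-0.0013 -0.0957]
pocket 2 56 zmax [0.139 0.143 0.144] top xy [ 0.0032 -0.042 ]
pocket 3 92 zmax [0.143 0.143 0.144] top xy [0.0031 0.0098]
pocket 4 11 zmax [0.091 0.091 0.093] top xy [-0.0083  0.0425]
valve 0.51 mid [0.4601 0.3764] dir [-0.185  0.983] len 0.12 px [147. 248.]
```

Now the last valve, E.

Call:
{"op": "move_arm", "data": {
  "moves": [
    {"delta_pos": [0.46, -0.276, 0], "roll": 0, "hand": 0},
    {"delta_pos": [0.46, -0.276, 0], "roll": 0, "hand": 0},
    {"delta_pos": [0.46, -0.276, 0], "roll": 0, "hand": 0},
    {"delta_pos": [0.46, -0.276, 0], "roll": 0, "hand": 0},
    {"delta_pos": [0.46, -0.276, 0], "roll": 0, "hand": 0},
    {"delta_pos": [0.46, -0.276, 0], "roll": 0, "hand": 0},
    {"delta_pos": [0.46, -0.276, 0], "roll": 0, "hand": 0},
    {"delta_pos": [0.46, -0.276, 0], "roll": 0, "hand": 0},
    {"delta_pos": [0, 0, 0.5], "roll": -0.1545, "hand": 0},
    {"delta_pos": [0, 0, 0.6], "roll": -0.1545, "hand": 0},
    {"delta_pos": [0, 0, 0], "roll": 0, "hand": 0},
    {"delta_pos": [0, 0, 0], "roll": 0, "hand": 0}
  ]
}}

```text
time: 56.35
tcp_pos: [0.452, 0.4234, 0.1483]
tcp_rot: [0.64, 0.768, 0.0, 0.0]
ft_force: [0.3, -0.6, 0.8]
width: 0.0423
gripper_force: 0.0
```

```bash
python3 -c "
from h import *
toolpts();stand()"
```

```text
-60 [-10.2  -1.1   8.9] 171 | -49 [-10.2  -0.3   8.9] 281 | -39 [-10.1  -0.3   9.6] 309 | -29 [-9.5 -0.3  8.6] 300 | -19 [-6.8 -0.3  6.3] 196 | -9 [-6.8 -0.3  6.2] 202 | 0 [-6.7 -0.3  6.2] 216 | 10 [-5.9 -0.3  6.1] 225 | 20 [-5.  -0.3  4.5] 82 | tcp [0.452  0.4234 0.1483] 0.042291229838084796
pocket 1 87 zmax [0.143 0.144 0.146] top xy [-0.0007 -0.0954]
pocket 2 97 zmax [0.144 0.144 0.145] top xy [ 0.003  -0.0381]
pocket 3 98 zmax [0.143 0.143 0.143] top xy [0.0032 0.0098]
pocket 4 105 zmax [0.143 0.144 0.144] top xy [0.0014 0.058 ]
```

Call:
{"op": "move_arm", "data": {
  "moves": [
    {"delta_pos": [0.03, 0, 0.5], "roll": 0, "hand": -0.2},
    {"delta_pos": [0, 0, 0.45], "roll": 0, "hand": -0.3},
    {"delta_pos": [0, 0, 0.25], "roll": 0, "hand": -0.3},
    {"delta_pos": [0, 0, 0], "roll": 0, "hand": -0.6},
    {"delta_pos": [0, 0, 0], "roll": 0, "hand": -0.7},
    {"delta_pos": [0, 0, 0], "roll": 0, "hand": -0.7},
    {"delta_pos": [0, 0, 0], "roll": 0, "hand": -0.68},
    {"delta_pos": [0, 0, -0.1], "roll": 0, "hand": -0.678},
    {"delta_pos": [0, 0, -0.15], "roll": 0, "hand": -0.677},
    {"delta_pos": [0, 0, -0.15], "roll": 0, "hand": -0.676},
    {"delta_pos": [0, 0, 0], "roll": 0, "hand": -0.6755},
    {"delta_pos": [0, 0, 0], "roll": 0, "hand": -0.6755}
  ]
}}

```text
time: 57.95
tcp_pos: [0.4509, 0.4263, 0.0671]
tcp_rot: [0.639, 0.769, 0.0, 0.0]
ft_force: [-0.7, 0.3, -0.2]
width: 0.0139
gripper_force: 3.5
```

Call:
{"op": "move_arm", "data": {
  "moves": [
    {"delta_pos": [0, 0, -0.1], "roll": 0, "hand": -0.676},
    {"delta_pos": [0, 0, -0.1], "roll": 0, "hand": -0.676},
    {"delta_pos": [0, 0, -0.1], "roll": 0, "hand": -0.676},
    {"delta_pos": [0, 0, -0.1], "roll": 0, "hand": -0.676},
    {"delta_pos": [0, 0, 0], "roll": 0, "hand": -0.6747},
    {"delta_pos": [0, 0, 0], "roll": 0, "hand": -0.6747},
    {"delta_pos": [0, 0, -0.1], "roll": 0, "hand": -0.676},
    {"delta_pos": [0, 0, -0.07], "roll": 0, "hand": -0.676},
    {"delta_pos": [0, 0, 0], "roll": 0, "hand": -0.6747},
    {"delta_pos": [0, 0, 0], "roll": 0, "hand": -0.6747},
    {"delta_pos": [0, 0, 0], "roll": 0, "hand": -0.7},
    {"delta_pos": [0, 0, 0], "roll": 0, "hand": -0.7}
  ]
}}

```text
time: 59.45
tcp_pos: [0.451, 0.4265, 0.1242]
tcp_rot: [0.639, 0.769, 0.0, -0.0]
ft_force: [-0.3, 1.8, 4.2]
width: 0.0133
gripper_force: 17.3
```

```bash
python3 -c "
from h import *
tilt();hang()"
```

```text
25 [-3.1 59.6] 188 [ 1.7 34. ] 467 [10.4  5.7] 119 [14.6  6.7] [0.451  0.4265 0.1242]
0 [ 7.  10.8 14.2] 473
10 [11.2 12.8 13.9] 23
20 [ 9.2 10.7 11.2] 26
30 [6.8 6.8 7. ] 6
40 [0.1 0.3 0.6] 4
50 [-1.5 -0.2  1.1] 84
60 [-3.  -2.4 -1. ] 5
70 [-6.  -5.1 -4.7] 4
120 [-14.3   3.   19.6] 555
tcp [0.4511 0.4265 0.1242] zmax [126.6 126.7 126.7]
```

Same state as D, about 19° of tilt. I'll carry it to pocket 5, keeping clear of the lever.

Call:
{"op": "move_arm", "data": {
  "moves": [
    {"delta_pos": [0, 0, -0.3], "roll": 0, "hand": -0.72},
    {"delta_pos": [0, 0, -0.4], "roll": 0.1545, "hand": -0.72},
    {"delta_pos": [0, 0, -0.4], "roll": 0.1545, "hand": -0.72},
    {"delta_pos": [-0.55, 0.2, 0], "roll": 0, "hand": -0.72},
    {"delta_pos": [-0.55, 0.2, 0], "roll": 0, "hand": -0.72},
    {"delta_pos": [-0.55, 0.2, 0], "roll": 0, "hand": -0.72},
    {"delta_pos": [-0.55, 0.2, 0], "roll": 0, "hand": -0.72},
    {"delta_pos": [-0.249, 0.4707, 0], "roll": 0, "hand": -0.72},
    {"delta_pos": [-0.249, 0.4707, 0], "roll": 0, "hand": -0.72},
    {"delta_pos": [-0.249, 0.4707, 0], "roll": 0, "hand": -0.72},
    {"delta_pos": [0, 0, 0], "roll": 0, "hand": -0.72},
    {"delta_pos": [0, 0, 0], "roll": 0, "hand": -0.72}
  ]
}}

```text
time: 61.05
tcp_pos: [0.6538, 0.1189, 0.2323]
tcp_rot: [0.728, 0.686, -0.001, -0.001]
ft_force: [0.3, 0.3, -1.2]
width: 0.0122
gripper_force: 31.9
```

```bash
python3 -c "
from h import *
cf();hang()"
```

```text
carrier xyz mm [ -0.3 125.4 232.3] yaw err deg -0.08 F [ 0.3  0.3 -1.2] w 12.2
0 [ 7.  10.6 13.9] 471
10 [11.3 12.3 13.6] 23
20 [ 9.3 10.7 10.9] 26
30 [6.4 6.8 6.9] 10
40 [-0.5 -0.2  0.7] 5
50 [-1.4 -0.1  1.2] 89
60 [-2.8 -1.2 -0.4] 6
140 [19.4 23.4 27.8] 114
tcp [0.6538 0.1189 0.2323] zmax [149.7 149.9 149.9]
```

Call:
{"op": "move_arm", "data": {
  "moves": [
    {"delta_pos": [0, 0, 0.3], "roll": 0, "hand": -0.72},
    {"delta_pos": [0, 0, 0.2], "roll": 0, "hand": -0.72},
    {"delta_pos": [0, 0, 0.14], "roll": 0, "hand": -0.71},
    {"delta_pos": [0, 0, 0.07], "roll": 0, "hand": -0.69},
    {"delta_pos": [0, 0, 0], "roll": 0, "hand": -0.685},
    {"delta_pos": [-0.08, 0, -0.02], "roll": 0, "hand": -0.685},
    {"delta_pos": [-0.08, 0, -0.01], "roll": 0, "hand": -0.685},
    {"delta_pos": [-0.08, 0, 0], "roll": 0, "hand": -0.685},
    {"delta_pos": [0, 0, 0], "roll": 0, "hand": -0.685}
  ]
}}

```text
time: 62.22
tcp_pos: [0.6564, 0.0972, 0.1729]
tcp_rot: [0.727, 0.687, 0.005, 0.002]
ft_force: [-1.7, 7.5, 24.1]
width: 0.0137
gripper_force: 22.1
```

```bash
python3 -c "
from h import *
cf();hang()"
```

```text
carrier xyz mm [  3.6 103.9 172.9] yaw err deg -0.17 F [-1.7  7.5 24.1] w 13.7
-9 [ 9.2 12.5 15.9] 433
0 [16.8 17.3 17.6] 126
10 [14.8 15.6 16. ] 75
20 [12.9 13.3 14.4] 43
30 [ 9.9 10.8 11.4] 32
40 [ 7.9  9.2 10.9] 111
50 [10.6 11.5 12.2] 58
60 [ 9.1  9.6 10.5] 24
70 [7.8 8.  8.6] 10
90 [26.3 27.6 28.9] 54
120 [ 3.9  8.8 14. ] 174
130 [15.4 15.5 15.7] 24
140 [-17.6 -17.5 -17.4] 6
tcp [0.6564 0.0972 0.1729] zmax [148.5 148.8 149.1]
```

It caught on the rim (24 N), as with valve B. I'll raise, re-measure and recentre.

Call:
{"op": "move_arm", "data": {
  "moves": [
    {"delta_pos": [-0.06, 0, -0.02], "roll": 0, "hand": -0.685},
    {"delta_pos": [0, 0, -0.08], "roll": 0, "hand": -0.73},
    {"delta_pos": [0, 0, -0.1], "roll": 0, "hand": -0.73},
    {"delta_pos": [0, 0, 0], "roll": 0, "hand": -0.73},
    {"delta_pos": [0, 0, 0], "roll": 0, "hand": -0.73}
  ]
}}

```text
time: 62.9
tcp_pos: [0.6525, 0.0892, 0.1852]
tcp_rot: [0.727, 0.686, -0.0, -0.0]
ft_force: [0.6, 0.0, -0.9]
width: 0.0124
gripper_force: 42.1
```

```bash
python3 -c "
from h import *
cf();hang()"
```

```text
carrier xyz mm [  0.2  95.7 185.2] yaw err deg -0.11 F [ 0.6  0.  -0.9] w 12.4
-9 [ 9.3 12.8 15.9] 440
0 [16.8 17.4 17.8] 120
10 [14.9 15.7 16.1] 86
20 [13.3 13.6 14.2] 42
30 [10.6 11.1 11.9] 42
40 [-28.5   9.5  11.2] 139
50 [-29.1  11.5  12.5] 77
60 [ 9.4 10.1 10.7] 25
70 [8.5 8.7 9.1] 9
100 [-2.6 -2.4 -1.6] 6
110 [-6.  -5.5 -5.4] 5
130 [ 9.2 15.1 21.5] 202
140 [-8.7 -8.5 24.3] 47
tcp [0.6525 0.0892 0.1852] zmax [149.2 149.4 149.5]
```

Call:
{"op": "move_arm", "data": {
  "moves": [
    {"delta_pos": [0.125, 0, 0], "roll": 0, "hand": -0.73},
    {"delta_pos": [0, 0, 0], "roll": 0, "hand": -0.73},
    {"delta_pos": [0, 0, 0.13], "roll": 0, "hand": -0.72},
    {"delta_pos": [0, 0, 0.12], "roll": 0, "hand": -0.7},
    {"delta_pos": [0, 0, 0], "roll": 0, "hand": -0.685},
    {"delta_pos": [-0.06, 0, -0.005], "roll": 0, "hand": -0.685},
    {"delta_pos": [-0.05, 0, 0], "roll": 0, "hand": -0.685},
    {"delta_pos": [0, 0, 0], "roll": 0, "hand": -0.685}
  ]
}}

```text
time: 63.95
tcp_pos: [0.6532, 0.0901, 0.1619]
tcp_rot: [0.728, 0.686, 0.0, 0.0]
ft_force: [-0.8, 0.5, -0.4]
width: 0.0134
gripper_force: 10.2
```

```bash
python3 -c "
from h import *
cf();hang()"
```

```text
carrier xyz mm [  0.8  96.6 161.9] yaw err deg -0.07 F [-0.8  0.5 -0.4] w 13.4
-9 [ 8.6 12.2 15.2] 447
0 [16.3 16.7 17.1] 139
10 [15.4 15.9 16.2] 106
20 [-29.6  14.6  15.2] 81
30 [13.  13.4 13.8] 70
40 [12.2 13.2 15.2] 138
50 [15.5 15.9 16.7] 46
60 [14.4 14.9 15.3] 36
70 [13.6 13.8 14.3] 13
90 [7.  7.1 7.3] 10
100 [ 5.7  6.8 16.7] 43
110 [10.8 16.4 22. ] 173
120 [ 4.2 23.3 23.5] 30
130 [23.2 23.4 23.5] 8
tcp [0.6532 0.0901 0.1619] zmax [133.3 133.8 134. ]
```

Tilt 6°, tip 10 mm in, no force. I'll push down.

Call:
{"op": "move_arm", "data": {
  "moves": [
    {"delta_pos": [-0.01, 0, 0.08], "roll": 0, "hand": -0.695},
    {"delta_pos": [-0.01, 0, 0.08], "roll": 0, "hand": -0.695},
    {"delta_pos": [-0.008, 0, 0.08], "roll": 0, "hand": -0.69},
    {"delta_pos": [-0.005, 0, 0.06], "roll": 0, "hand": -0.69},
    {"delta_pos": [0, 0, 0.02], "roll": 0, "hand": -0.69},
    {"delta_pos": [0, 0, 0], "roll": 0, "hand": -0.69}
  ]
}}

```text
time: 64.75
tcp_pos: [0.6562, 0.0881, 0.1353]
tcp_rot: [0.727, 0.686, 0.004, 0.003]
ft_force: [-3.8, 0.7, 26.0]
width: 0.0131
gripper_force: 24.7
```

Call:
{"op": "move_arm", "data": {
  "moves": [
    {"delta_pos": [0, 0, 0], "roll": 0, "hand": -0.6},
    {"delta_pos": [0, 0, 0], "roll": 0, "hand": -0.4},
    {"delta_pos": [0, 0, 0], "roll": 0, "hand": -0.2},
    {"delta_pos": [0, 0, -0.3], "roll": 0, "hand": -0.2},
    {"delta_pos": [0, 0, -0.5], "roll": 0, "hand": -0.2},
    {"delta_pos": [0, 0, -0.5], "roll": 0, "hand": -0.2},
    {"delta_pos": [-0.1, -0.5, 0], "roll": 0, "hand": 0},
    {"delta_pos": [-0.1, -0.5, 0], "roll": 0, "hand": 0},
    {"delta_pos": [-0.3, -0.5, 0], "roll": 0, "hand": 0},
    {"delta_pos": [0, 0, 0], "roll": 0, "hand": 0},
    {"delta_pos": [0, 0, 0], "roll": 0, "hand": 0}
  ]
}}

```text
time: 66.12
tcp_pos: [0.5004, 0.0461, 0.2595]
tcp_rot: [0.727, 0.686, 0.0, 0.0]
ft_force: [0.3, 0.5, 0.7]
width: 0.0425
gripper_force: 0.0
```

```bash
cat >> h.py <<'E'
def span(cam='top',col=None):
    """spanner: blade/handle axis from its mask, flat on the bench"""
    p,d,m=grab(cam);r=finder.outline_of(cam,'spanner')
    if not r: print('none');return
    r=r[0];v,u=np.nonzero(r['mask']);g=p[v,u].astype(int).sum(1)
    H=g<200;                                    # dark handle
    B=ray(m,np.c_[u,v][~H],.005)[:,:2];K=ray(m,np.c_[u,v][H],.018)[:,:2]
    P=np.r_[B,K];c=P.mean(0);a=np.linalg.svd(P-c,full_matrices=False)[2][0];a*=np.sign((B.mean(0)-K.mean(0))@a)
    n=np.array([-a[1],a[0]]);sb=(B-c)@a;sk=(K-c)@a
    print(cam,'score',round(r['score'],2),'axis',a.round(3),'deg',np.degrees(np.arctan2(a[1],a[0])).round(1),'blade',np.percentile(sb,[2,98]).round(3),'handle',np.percentile(sk,[2,98]).round(3),'px',H.sum(),(~H).sum())
    sh=np.percentile(sb,99)-.090; print('shoulder from jaw tip',(c+a*sh+n*np.median((B-c)@n)).round(4),'from handle end',(c+a*(np.percentile(sk,1)+.08)+n*np.median((K-c)@n)).round(4),'widths',np.ptp(np.percentile((B-c)@n,[2,98])).round(3),np.ptp(np.percentile((K-c)@n,[2,98])).round(3))
E
python3 -c "
from h import *
cf();print(observe()['tcp_pos']);stand();span()"
```

```text
carrier xyz mm [-149.1   43.5  259.5] yaw err deg -0.09 F [0.3 0.5 0.7] w 42.5
[0.50037445 0.04610019 0.25953148]
pocket 1 86 zmax [0.145 0.147 0.147] top xy [-0.001  -0.0953]
pocket 2 95 zmax [0.143 0.145 0.145] top xy [ 0.0028 -0.0379]
pocket 3 96 zmax [0.144 0.145 0.146] top xy [0.0029 0.0097]
pocket 4 105 zmax [0.142 0.144 0.146] top xy [0.0016 0.0581]
pocket 5 107 zmax [0.144 0.145 0.149] top xy [0.0012 0.1059]
top score 0.7 axis [ 0.968 -0.251] deg -14.6 blade [-0.056  0.081] handle [-0.08  -0.008] px 195 289
shoulder from jaw tip [ 0.4178 -0.3388] from handle end [ 0.4237 -0.3383] widths 0.027 0.019
```

All five valves are seated, tops at about 144 mm. Now the spanner: shoulder at about (0.421,-0.339), pointing -14.6°. I'll go over its handle and turn.

Call:
{"op": "move_arm", "data": {
  "moves": [
    {"delta_pos": [-0.547, -0.122, 0], "roll": 0, "hand": 0.3},
    {"delta_pos": [-0.547, -0.122, 0], "roll": 0, "hand": 0.3},
    {"delta_pos": [-0.547, -0.122, 0], "roll": 0, "hand": 0.3},
    {"delta_pos": [-0.547, -0.122, 0], "roll": 0, "hand": 0.3},
    {"delta_pos": [-0.547, -0.122, 0], "roll": 0, "hand": 0.3},
    {"delta_pos": [-0.547, -0.122, 0], "roll": 0, "hand": 0.3},
    {"delta_pos": [-0.547, -0.122, 0], "roll": 0, "hand": 0.3}
  ]
}}

```text
time: 67.15
tcp_pos: [0.3928, -0.3333, 0.2594]
tcp_rot: [0.727, 0.686, 0.0, 0.0]
ft_force: [0.5, 0.7, -0.1]
width: 0.0552
gripper_force: 0.0
```

Call:
{"op": "move_arm", "data": {
  "moves": [
    {"delta_pos": [0, 0, 0.06], "roll": 0.2249, "hand": 0.2},
    {"delta_pos": [0, 0, 0.06], "roll": 0.2249, "hand": 0.2},
    {"delta_pos": [0, 0, 0.06], "roll": 0.2249, "hand": 0.2},
    {"delta_pos": [0, 0, 0.06], "roll": 0.2249, "hand": 0.2},
    {"delta_pos": [0, 0, 0.06], "roll": 0.2249, "hand": 0.2},
    {"delta_pos": [0, 0, 0.06], "roll": 0.2249, "hand": 0.2},
    {"delta_pos": [0, 0, 0.06], "roll": 0.2249, "hand": 0.2},
    {"delta_pos": [0, 0, 0.06], "roll": 0.2249, "hand": 0.2},
    {"delta_pos": [0, 0, 0.06], "roll": 0.2249, "hand": 0.2},
    {"delta_pos": [0, 0, 0.06], "roll": 0.2249, "hand": 0.2},
    {"delta_pos": [0, 0, 0], "roll": 0, "hand": 0.2},
    {"delta_pos": [0, 0, 0], "roll": 0, "hand": 0.2}
  ]
}}

```text
time: 68.65
tcp_pos: [0.3931, -0.3313, 0.1994]
tcp_rot: [0.992, -0.124, -0.0, -0.0]
ft_force: [0.4, -0.5, -0.3]
width: 0.0512
gripper_force: 0.0
```

```bash
cat >> h.py <<'E'
def spantool(zlo=.003,zhi=.03):
    from scipy.spatial.transform import Rotation as Ro
    o=observe();p,d,m=grab('wrist');X=cloud(m,d).reshape(-1,3);ok=~np.isnan(X[:,0])&(X[:,2]>zlo)&(X[:,2]<zhi)
    L=Ro.from_quat(o['tcp_rot']).inv().apply(X[ok]-o['tcp_pos']);Z=X[ok][:,2];k=abs(L[:,1])<.03;L=L[k];Z=Z[k]
    for lo in np.arange(-.06,.15,.01):
        i=(L[:,0]>=lo)&(L[:,0]<lo+.01);s=L[i]
        if len(s)>8: print(int(round(lo*1000)),np.round(np.percentile(s[:,1],[3,97])*1000,1),'z',np.round(np.median(Z[i])*1000,1),len(s))
    print('tcp',np.round(o['tcp_pos'],4),o['tcp_rot'].round(3))
E
python3 -c "
from h import *
spantool()"
```

```text
-60 [-9.3  9.9] z 16.4 14
-50 [-9.6 11.2] z 17.2 208
-40 [-10.5  11.1] z 17.1 222
-30 [-10.4  11. ] z 17.1 219
-20 [-10.3  10.9] z 17.1 225
-10 [-10.2  10.8] z 17.1 238
0 [-10.1  10.7] z 17.2 237
10 [-10.   10.6] z 17.1 246
20 [-10.2  10.9] z 16.1 293
30 [-13.2  14.5] z 4.3 330
40 [-13.   15.2] z 4.3 309
50 [-13.6  15.1] z 4.3 339
60 [-13.6  14.3] z 4.2 342
70 [-14.   14.6] z 4.4 351
80 [-13.5  14.7] z 4.3 376
90 [-14.3  14.9] z 4.2 179
100 [-14.1  15.6] z 4.4 206
110 [-14.   15.5] z 4.2 150
tcp [ 0.3931 -0.3313  0.1994] [ 0.992 -0.124 -0.    -0.   ]
```

The handle is centred and aligned, with the shoulder 28 mm ahead of the TCP. I'll grip it, lift, turn to the carrier axis and go in front of the slot.

Call:
{"op": "move_arm", "data": {
  "moves": [
    {"delta_pos": [0, 0, 0.5], "roll": 0, "hand": 0.1},
    {"delta_pos": [0, 0, 0.5], "roll": 0, "hand": 0.1},
    {"delta_pos": [0, 0, 0.5], "roll": 0, "hand": 0},
    {"delta_pos": [0, 0, 0.21], "roll": 0, "hand": -0.1},
    {"delta_pos": [0, 0, 0], "roll": 0, "hand": -0.4},
    {"delta_pos": [0, 0, 0], "roll": 0, "hand": -0.7},
    {"delta_pos": [0, 0, 0], "roll": 0, "hand": -0.7},
    {"delta_pos": [0, 0, 0], "roll": 0, "hand": -0.7}
  ]
}}

```text
time: 69.7
tcp_pos: [0.3929, -0.3313, 0.0289]
tcp_rot: [0.992, -0.126, 0.0, 0.0]
ft_force: [-0.1, 0.3, -1.7]
width: 0.0203
gripper_force: 61.2
```

Call:
{"op": "move_arm", "data": {
  "moves": [
    {"delta_pos": [0, 0, -0.2], "roll": 0, "hand": -0.7},
    {"delta_pos": [0, 0, -0.35], "roll": -0.12, "hand": -0.7},
    {"delta_pos": [0, 0, -0.35], "roll": -0.12, "hand": -0.7},
    {"delta_pos": [0.164, -0.462, 0], "roll": 0, "hand": -0.7},
    {"delta_pos": [0.164, -0.462, 0], "roll": 0, "hand": -0.7},
    {"delta_pos": [0.164, -0.462, 0], "roll": 0, "hand": -0.7},
    {"delta_pos": [0.164, -0.462, 0], "roll": 0, "hand": -0.7},
    {"delta_pos": [0, 0, 0], "roll": 0, "hand": -0.7},
    {"delta_pos": [0, 0, 0], "roll": 0, "hand": -0.7}
  ]
}}

```text
time: 70.82
tcp_pos: [0.4701, -0.1511, 0.1185]
tcp_rot: [0.999, -0.032, 0.0, 0.0]
ft_force: [0.3, -0.1, -0.6]
width: 0.0199
gripper_force: 61.2
```

```bash
python3 -c "
from h import *
cf();spantool(.07,.16)"
```

```text
carrier xyz mm [-167.5 -155.1  118.5] yaw err deg 90.22 F [ 0.3 -0.1 -0.6] w 19.9
-50 [-10.9   9.8] z 107.5 408
-40 [-10.7  10. ] z 107.6 762
-30 [-10.9   9.8] z 107.5 825
-20 [-11.3  10.2] z 107.5 944
-10 [-28.8  29.1] z 108.4 1641
0 [-29.1  29.1] z 119.4 3602
10 [-22.3  21.8] z 137.2 4636
20 [-10.4  10.3] z 106.6 1580
30 [-14.2  13.9] z 94.6 1448
40 [-14.2  14. ] z 94.6 1526
50 [-14.2  14.1] z 94.5 1600
60 [-14.2  14.1] z 94.5 1702
70 [-14.2  14.2] z 94.5 1805
80 [-13.9  14.2] z 94.5 1884
90 [-14.2  14.5] z 94.4 1106
100 [-14.4  14.7] z 94.5 1098
110 [-14.3  14.8] z 94.4 956
tcp [ 0.4701 -0.1511  0.1185] [ 0.999 -0.032  0.     0.   ]
```

The spanner is held level and straight. I'll lower it to slot height and start in.

Call:
{"op": "move_arm", "data": {
  "moves": [
    {"delta_pos": [0, 0, 0.3], "roll": 0, "hand": -0.7},
    {"delta_pos": [0, 0, 0.22], "roll": 0, "hand": -0.7},
    {"delta_pos": [0, 0, 0], "roll": 0, "hand": -0.7},
    {"delta_pos": [0.15, 0, 0], "roll": 0, "hand": -0.7},
    {"delta_pos": [0.1, 0, 0], "roll": 0, "hand": -0.7},
    {"delta_pos": [0.1, 0, 0], "roll": 0, "hand": -0.7},
    {"delta_pos": [0, 0, 0], "roll": 0, "hand": -0.7}
  ]
}}

```text
time: 71.75
tcp_pos: [0.5059, -0.1536, 0.0669]
tcp_rot: [0.999, -0.032, 0.0, 0.0]
ft_force: [0.4, 0.1, -1.6]
width: 0.0206
gripper_force: 61.3
```

```bash
python3 -c "
from h import *
cf()
p,d,m=grab('wrist');cv2.imwrite('pics/w12.png',p[:,:,::-1])"
```

```text
carrier xyz mm [-131.6 -155.5   66.9] yaw err deg 90.28 F [ 0.4  0.1 -1.6] w 20.6
```

View pics/w12.png

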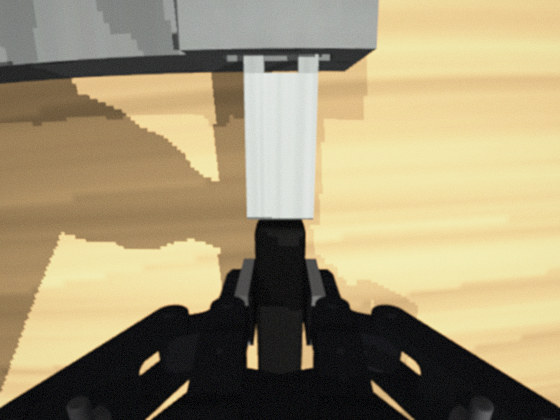

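The jaw is entering the slot, prongs at (245–318, 62) centred in the slot's (228–330, 58). I'll push it home.

Call:
{"op": "move_arm", "data": {
  "moves": [
    {"delta_pos": [0.12, 0, 0], "roll": 0, "hand": -0.7},
    {"delta_pos": [0.12, 0, 0], "roll": 0, "hand": -0.7},
    {"delta_pos": [0.12, 0, 0], "roll": 0, "hand": -0.7},
    {"delta_pos": [0.12, 0, 0], "roll": 0, "hand": -0.7},
    {"delta_pos": [0.1, 0, 0], "roll": 0, "hand": -0.7},
    {"delta_pos": [0.05, 0, 0], "roll": 0, "hand": -0.7},
    {"delta_pos": [0.04, 0, 0], "roll": 0, "hand": -0.7},
    {"delta_pos": [0, 0, 0], "roll": 0, "hand": -0.7}
  ]
}}

```text
time: 72.8
tcp_pos: [0.572, -0.1576, 0.0663]
tcp_rot: [0.999, -0.033, -0.0, -0.0]
ft_force: [0.5, 0.4, -1.4]
width: 0.0205
gripper_force: 61.3
```

```bash
python3 -c "
from h import *
cf()"
```

```text
carrier xyz mm [ -65.4 -155.5   66.3] yaw err deg 90.29 F [ 0.5  0.4 -1.4] w 20.5
```

Call:
{"op": "move_arm", "data": {
  "moves": [
    {"delta_pos": [0.02, 0, 0], "roll": 0, "hand": -0.7},
    {"delta_pos": [0.015, 0, 0], "roll": 0, "hand": -0.7},
    {"delta_pos": [0, 0, 0], "roll": 0, "hand": -0.7}
  ]
}}

```text
time: 73.18
tcp_pos: [0.5741, -0.1577, 0.066]
tcp_rot: [0.999, -0.033, -0.001, -0.0]
ft_force: [-5.3, 0.1, 2.1]
width: 0.0204
gripper_force: 61.8
```

Call:
{"op": "move_arm", "data": {
  "moves": [
    {"delta_pos": [0, 0, 0.02], "roll": 0, "hand": -0.7},
    {"delta_pos": [0, 0, 0.02], "roll": 0, "hand": -0.7},
    {"delta_pos": [0, 0, 0], "roll": 0, "hand": -0.7}
  ]
}}

```text
time: 73.55
tcp_pos: [0.5742, -0.1577, 0.0621]
tcp_rot: [0.999, -0.033, -0.001, -0.0]
ft_force: [-6.2, 0.4, 1.6]
width: 0.0201
gripper_force: 61.7
```

The handle meets the block (-6 N). I'll release, rise and check.

Call:
{"op": "move_arm", "data": {
  "moves": [
    {"delta_pos": [0, 0, 0], "roll": 0, "hand": -0.5},
    {"delta_pos": [0, 0, 0], "roll": 0, "hand": -0.2},
    {"delta_pos": [0, 0, 0], "roll": 0, "hand": 0.0},
    {"delta_pos": [0, 0, 0], "roll": 0, "hand": 0.0},
    {"delta_pos": [0, 0, -0.2], "roll": 0, "hand": 0},
    {"delta_pos": [0, 0, -0.5], "roll": 0, "hand": 0},
    {"delta_pos": [0, 0, -0.5], "roll": 0, "hand": 0},
    {"delta_pos": [-0.5, 0, -0.3], "roll": 0, "hand": -0.3},
    {"delta_pos": [0, 0, 0], "roll": 0, "hand": -0.6},
    {"delta_pos": [0, 0, 0], "roll": 0, "hand": -0.6}
  ]
}}

```text
time: 74.8
tcp_pos: [0.5259, -0.1547, 0.2136]
tcp_rot: [0.999, -0.033, 0.001, 0.0]
ft_force: [0.1, -0.5, -0.1]
width: 0.0167
gripper_force: 0.0
```

```bash
python3 - <<'E'
from h import *
cf();stand()
from scipy.spatial.transform import Rotation as Ro
p,d,m=grab('wrist');X=cloud(m,d);L=np.stack([(X[...,:2]-CC)@CX,(X[...,:2]-CC)@CY,X[...,2]],-1)
k=(L[...,2]>.027)&(L[...,2]<.06)&(abs(L[...,1]+.155)<.03)&(L[...,0]<-.037)&(L[...,0]>-.16)
P=L[k];print(len(P))
for lo in np.arange(-.14,-.03,.01):
    s=P[(P[:,0]>=lo)&(P[:,0]<lo+.01)]
    if len(s)>5:print(round(lo*1e3),np.percentile(s[:,1],[3,97]).round(4),np.median(s[:,2]).round(4))
r=finder.outline_of('wrist','spanner')
for q in r[:1]:
    P=L[q['mask']];P=P[~np.isnan(P[:,0])];print(q['score'],np.percentile(P,[2,50,98],0).round(4))
p,d,m=grab('top');X=cloud(m,d)
for q in finder.outline_of('top','lever_pad')[:1]:
    P=X[q['mask']];P=P[~np.isnan(P[:,0])];L=np.c_[(P[:,:2]-CC)@CX,(P[:,:2]-CC)@CY,P[:,2]];t=L[(L[:,2]>.125)&(L[:,1]>.2)];print('pad',len(t),np.percentile(t,[3,50,97],0).round(4))
E
```

```text
carrier xyz mm [-111.5 -155.4  213.6] yaw err deg 90.3 F [ 0.1 -0.5 -0.1] w 16.7
pocket 1 86 zmax [0.144 0.145 0.145] top xy [-0.0009 -0.0953]
pocket 2 97 zmax [0.143 0.143 0.144] top xy [ 0.0029 -0.038 ]
pocket 3 96 zmax [0.144 0.147 0.147] top xy [0.003  0.0096]
pocket 4 104 zmax [0.143 0.144 0.145] top xy [0.0017 0.0581]
pocket 5 105 zmax [0.142 0.144 0.147] top xy [0.0015 0.1055]
2292
-120 [-0.1646 -0.1448] 0.051
-110 [-0.1651 -0.144 ] 0.0511
-100 [-0.165  -0.1441] 0.0511
-90 [-0.1659 -0.1443] 0.051
-80 [-0.1659 -0.1445] 0.0511
-70 [-0.1658 -0.1446] 0.0511
-60 [-0.1658 -0.1448] 0.051
-50 [-0.1657 -0.1449] 0.0511
-40 [-0.1657 -0.1458] 0.0513
0.98 [[-0.1118 -0.1658  0.0485]
 [-0.0724 -0.1549  0.0511]
 [-0.037  -0.1445  0.0526]]
pad 196 [[-0.0174  0.2099  0.1258]
 [-0.0013  0.227   0.1366]
 [ 0.0149  0.2442  0.1456]]
```

The spanner is home: handle level, straight, centred at y -155 and reaching the face. The lever pad is at carrier (0, 227), 137 mm up. Now I shut the fingers and go over the pad.

Call:
{"op": "move_arm", "data": {
  "moves": [
    {"delta_pos": [0.139, -0.487, 0], "roll": 0, "hand": -1},
    {"delta_pos": [0.139, -0.487, 0], "roll": 0, "hand": -1},
    {"delta_pos": [0.139, -0.487, 0], "roll": 0, "hand": -1},
    {"delta_pos": [0.139, -0.487, 0], "roll": 0, "hand": -1},
    {"delta_pos": [0.139, -0.487, 0], "roll": 0, "hand": -1},
    {"delta_pos": [0.139, -0.487, 0], "roll": 0, "hand": -1},
    {"delta_pos": [0.139, -0.487, 0], "roll": 0, "hand": -1},
    {"delta_pos": [0.139, -0.487, 0], "roll": 0, "hand": -1},
    {"delta_pos": [0, 0, 0], "roll": 0, "hand": -1},
    {"delta_pos": [0, 0, 0], "roll": 0, "hand": -1}
  ]
}}

```text
time: 76.3
tcp_pos: [0.6616, 0.2269, 0.211]
tcp_rot: [0.999, -0.032, -0.001, 0.0]
ft_force: [-0.6, -0.6, 0.2]
width: 0.0002
gripper_force: 0.0
```

```bash
python3 -c "
from h import *
cf()"
```

```text
carrier xyz mm [  0.9 233.7 211. ] yaw err deg 90.25 F [-0.6 -0.6  0.2] w 0.2
```

Call:
{"op": "move_arm", "data": {
  "moves": [
    {"delta_pos": [0, 0, 0.4], "roll": 0, "hand": -1},
    {"delta_pos": [0, -0.013, 0.1], "roll": 0, "hand": -1},
    {"delta_pos": [0, -0.013, 0.1], "roll": 0, "hand": -1},
    {"delta_pos": [0, -0.013, 0.1], "roll": 0, "hand": -1},
    {"delta_pos": [0, -0.013, 0.1], "roll": 0, "hand": -1},
    {"delta_pos": [0, -0.013, 0.1], "roll": 0, "hand": -1},
    {"delta_pos": [0, -0.013, 0.1], "roll": 0, "hand": -1},
    {"delta_pos": [0, 0, 0.05], "roll": 0, "hand": -1},
    {"delta_pos": [0, 0, 0], "roll": 0, "hand": -1}
  ]
}}

```text
time: 77.42
tcp_pos: [0.6631, 0.2355, 0.1083]
tcp_rot: [0.999, -0.032, 0.001, -0.001]
ft_force: [0.2, 3.8, 6.5]
width: 0.0
gripper_force: 2.9
```

Call:
{"op": "move_arm", "data": {
  "moves": [
    {"delta_pos": [0, 0, 0.03], "roll": 0, "hand": -1},
    {"delta_pos": [0, 0, 0.03], "roll": 0, "hand": -1},
    {"delta_pos": [0, 0, 0.02], "roll": 0, "hand": -1},
    {"delta_pos": [0, 0, 0], "roll": 0, "hand": -1}
  ]
}}

```text
time: 77.92
tcp_pos: [0.6633, 0.2356, 0.1025]
tcp_rot: [0.999, -0.032, 0.001, -0.001]
ft_force: [-5.7, 2.8, 15.5]
width: -0.0003
gripper_force: 7.6
```

The end stop is reached (15 N, pad about 78 mm up). I'll release upward and check the catch.

Call:
{"op": "move_arm", "data": {
  "moves": [
    {"delta_pos": [0, 0, -0.2], "roll": 0, "hand": -1},
    {"delta_pos": [0, 0, -0.4], "roll": 0, "hand": -1},
    {"delta_pos": [0, 0, -0.5], "roll": 0, "hand": -1},
    {"delta_pos": [-0.5, 0, -0.3], "roll": 0, "hand": -1},
    {"delta_pos": [-0.5, 0, 0], "roll": 0, "hand": -1},
    {"delta_pos": [-0.5, 0.3, 0], "roll": 0, "hand": -1},
    {"delta_pos": [0, 0, 0], "roll": 0, "hand": -1},
    {"delta_pos": [0, 0, 0], "roll": 0, "hand": -1},
    {"delta_pos": [0, 0, 0], "roll": 0, "hand": -1}
  ]
}}

```text
time: 79.05
tcp_pos: [0.5122, 0.2148, 0.2402]
tcp_rot: [0.999, -0.033, 0.001, -0.0]
ft_force: [0.3, 0.4, -0.5]
width: 0.0001
gripper_force: 0.0
```

```bash
python3 - <<'E'
from h import *
cf();stand()
for cam in('top','side'):
    p,d,m=grab(cam);X=cloud(m,d)
    for nm in('lever_pad','spanner'):
        for q in finder.outline_of(cam,nm)[:1]:
            P=X[q['mask']];P=P[~np.isnan(P[:,0])];L=np.c_[(P[:,:2]-CC)@CX,(P[:,:2]-CC)@CY,P[:,2]]
            if nm=='lever_pad':L=L[L[:,1]>.215]
            print(cam,nm,round(q['score'],2),len(L),np.percentile(L,[3,50,97],0).round(3).tolist() if len(L) else '')
E
```

```text
carrier xyz mm [-147.5  212.6  240.2] yaw err deg 90.31 F [ 0.3  0.4 -0.5] w 0.1
pocket 1 82 zmax [0.143 0.144 0.145] top xy [-0.0054 -0.0956]
pocket 2 87 zmax [0.143 0.144 0.147] top xy [-0.0048 -0.0381]
pocket 3 87 zmax [0.144 0.144 0.145] top xy [-0.0079  0.0096]
pocket 4 90 zmax [0.142 0.142 0.144] top xy [-0.0068  0.0573]
pocket 5 98 zmax [0.143 0.144 0.145] top xy [-0.0059  0.1054]
top lever_pad 0.6 229 [[-0.018, 0.217, 0.002], [-0.001, 0.24, 0.085], [0.016, 0.261, 0.091]]
top spanner 0.61 249 [[-0.112, -0.167, 0.042], [-0.075, -0.156, 0.052], [-0.038, -0.146, 0.056]]
side lever_pad 0.59 210 [[-0.016, 0.217, 0.081], [-0.0, 0.244, 0.086], [0.016, 0.262, 0.09]]
side spanner 0.37 2328 [[-0.034, 0.015, 0.004], [-0.009, 0.158, 0.052], [0.035, 0.256, 0.09]]
```

The lever is latched (pad 87 mm up at y 243), all valves are down and the spanner is home. I'm handing in.

```bash
python3 -c "
from h import *
print(env.close_job())"
```

```text
the job is handed in; nothing more can be done
None
```

All five valves are seated in pockets 1–5, the spanner is home in its slot, and the lever was pressed afterwards and is held by its catch. I handed the job in at about 79 s of the 210 s; no verdict came back.

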